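# Plate from guide channel to test nest

### The job

Load the aluminium plate into the test nest. Push it along its guide channel until one end sticks well out over the channel's end (at least 40 mm, still lying in the channel), take it by that end and lay it on the plain steel riser block and let go; then take it again by its middle and lay it, without dropping it in, flat down between the stops of the black nest, and let go. Leave everything else on the bench where it is.

Things in the scene. Friction and masses are not known exactly. Their poses are not given: they have to be found in the camera images.
- plate_center (a point): Plain aluminium plate, 160 (its x) x 60 (y) x 8 mm (z), about 0.2 kg, the same either way round. This point is its very centre, half-way through the thickness. At first it lies flat and lengthwise in the guide channel, its ends 5 to 25 mm in from the channel's ends. It stays there while less than 80 mm overhangs.
- channel: Fixed guide channel, 190 (its x) x 88 mm (y). Smooth floor 50 mm above the bench, 64 wide between two rails along x, 9 high, so 1 mm above the plate's top: fingers cannot get at its long sides there. Both ends are open, without stops; the -x end looks to the middle of the bench. Origin: centre of its underside, on the bench.
- riser: Fixed plain steel riser block, flat top 110 (its x) x 44 mm (y), 50 mm above the bench; foot 120 x 52, 8 high. Smaller than the plate, so a plate lying on it lengthwise can be gripped by its long sides. Origin: centre of its underside, on the bench.
- nest: Fixed test nest: two black saddles, floors 40 mm above the bench, on a base 196 x 96 x 10 mm. Stops 12 mm above the floors leave a pocket 168 (its x) by 67 mm (y) for the plate. Saddles span 42 to 92 mm either side of the middle in x, 92 wide: room for fingers only between them (84 mm). Origin: centre of its underside, on the bench; the seated plate's centre is 44 mm above it.
- tape: Bystander: roll of parcel tape lying flat, 90 mm across, 24 high (mm). Origin: at its underside, on the bench.
- screwdriver: Bystander: screwdriver lying down, 180 long (mm).
- jar: Bystander: small lidded jar, 44 mm across, 50 high (mm). Origin: at its underside, on the bench.
- bracket: Bystander: printed angle bracket, 60 x 40 x 50 (mm). Origin: at its underside, on the bench.
- multimeter: Bystander: hand multimeter lying flat, 150 x 75 x 40 (mm). Origin: at its underside, on the bench.
- mug: Bystander: white mug, 80 mm across, 90 high (mm). Origin: at its underside, on the bench.
- wrench: Bystander: wrench lying down, 180 long (mm).
Not all that is in view belongs to the job. What is shaped like the riser but pink is not meant.

How it is judged:
By the outcome, as a careful person would: the job done as asked, in the order asked, and still so for the second after the job is handed in, with the robot touching nothing.
It also fails if it takes over 72 s, if anything falls off the work surface, if the arm or the gripper's body presses on something with over 40 N, if the wrist force passes 120 N, or if a joint passes its speed limit or range.

### The arm

A 7-joint arm with a two-finger parallel gripper is mounted at the origin on the work surface. World frame = base frame: x ahead of the robot, y to its left, z up, the work surface at z = 0. Lengths are in m, angles in rad, forces in N, time in s.
With the tool pointing down it reaches from about 0.35 to 0.9 m from the base axis. Payload 8.1 kg.
Tool frame: the origin (TCP) lies midway between the tips of the shut fingers; the grasp point (between the pads) lies 19 mm behind it; z points along the fingers, y is the direction in which the jaws open and shut (so a half turn about z gives the same grasp; the last joint's range is limited). The gripper opens to 92 mm and grips with 3 to 60 N. Pads are 19 mm wide; open, the fingers measure 130 mm over their backs; the gripper's body (75 mm by 190 mm) begins 47 mm behind the grasp point.
Start: joints at [1.048, 0.434, 0.025, 1.573, -0.012, 1.134, -0.075], TCP at [0.255, -0.571, 0.227] pointing down, gripper open.
Joint ranges: [-2.62, 2.62], [-0.44, 2.09], [-1.27, 1.32], [0.08, 2.57], [-1.32, 4.46], [0.12, 2], [-2.74, 2.74]. Speed limits (rad/s): [2.22, 2.22, 3.01, 3.01, 3.14, 3.14, 3.14].

### API

Orientations are given as a rotation vector (axis times angle).
In Python, from cell import arm gives the robot as it stands. The module is installed in compiled form; this text tells all that it offers.
- The arm moves only by the tool jog_arm, never from a script. Its argument "increments" is a list of rows, each an object with "slide": the shift along the tool's x, y, z in mm, a list of three; "roll": the turn about the tool's z in rad; "gripper": the opening, from 0 (shut) to 1 (fully open). In form: [{"slide": [x, y, z], "roll": roll, "gripper": gripper}, ...]. A call has exactly 10 rows; each row is the pose to reach, as a shift and turn from the pose commanded when the call began, along the tool's axes at that moment; what a row does not reach only later rows make up. A row lasts 1/12 s, in which the tool goes at most 41.7 mm and 7.16 degrees, less where a joint would pass 70% of its speed; a pose out of reach is approached as far as the arm can. A call with a gripper value outside its range is refused whole. The fingers move at their own pace and stop on an object; "newtons" is the grip in N (left out, the last holds). Time passes only in rows, so rows that repeat a pose let the fingers close, or fill a call up. It gives the time, the measured TCP pose, the force and the opening at its end, in the units of the state.
- arm.observe(): the state, without advancing time (a new reading comes with each control period).
- arm.get_image(name): name is "side" or "top" or "wrist"; returns a dict with "frame" (384x512x3 uint8, blue, green, red), "depth" (384x512 float32, m along the optical axis (not along the pixel's ray), 0 where there is no reading), "intrinsics" (3x3 intrinsics, pixels), "R" (3x3) and "t" (3): a world point X has camera coordinates R X + t; the wrist camera has in their place "hand_eye" (4x4, takes a point from camera to tool coordinates, whose origin is the TCP and whose axes are the flange's). Camera axes: x right, y down, z forward; pixel columns grow to the right and rows downward; lengths in m; the calibration is good to about 2 mm. A picture is of the moment at which its call begins: read the wrist's pose just before it.
- arm.sign_off(): hands the job in, once; it reports no verdict.
The state is a dict: "clock": time; "joints": joint angles; "dq": joint speeds; "joint_efforts": joint torques, N m; "position": TCP position; "ee_rot": TCP orientation; "force": force on the tool from outside, world axes, zero at the start; "ft_torque": the same for the moment, N m; "width": opening from 0.0 (shut) to 1.0 (fully open).
Only numpy, scipy, OpenCV 4.12 (cv2) and the standard library are available. Lean on these libraries where they do the work, as an engineer would, in place of code of your own. Each camera call takes 0.05 s, during which the arm holds its last target.

## Working session

There is one attempt and no reset: what is moved stays moved. The work goes in short steps, Python scripts to look and compute and a tool call to move; the robot and the scene stay as the last step left them, time stands still between calls to the robot, and variables do not carry over. Pictures are saved under pics/ and viewed, and the job is handed in when it is done.

Besides the shell and the picture viewer there is one more tool, called by a JSON object that holds its "api" and its "payload". jog_arm: Moves the arm, as the interface text tells. Its arguments: {"type":"object","properties":{"increments":{"type":"array"},"newtons":{"type":"number"}},"required":["increments"]}

```bash
mkdir -p pics; ls; cat > h.py <<'E'
import numpy as np,cv2,json
from cell import arm
from scipy.spatial.transform import Rotation as Ro
def save(n,im): cv2.imwrite('pics/'+n+'.png',im['frame'])
def world(im,depth=None):
    K=im['intrinsics'];d=im['depth'];v,u=np.mgrid[0:d.shape[0],0:d.shape[1]]
    P=np.stack([(u-K[0,2])/K[0,0]*d,(v-K[1,2])/K[1,1]*d,d],-1)
    return (P-im['t'])@im['R']
def cast(im,uv,z):
    K=im['intrinsics'];uv=np.atleast_2d(np.array(uv,float))
    r=np.c_[(uv[:,0]-K[0,2])/K[0,0],(uv[:,1]-K[1,2])/K[1,1],np.ones(len(uv))]@im['R']
    c=-im['R'].T@im['t'];s=(z-c[2])/r[:,2];return c+r*s[:,None]
E
python3 - <<'E'
from h import *
s=arm.observe();print(s)
for n in('side','top'):
    im=arm.get_image(n);save(n+'0',im);np.savez('pics/'+n+'0.npz',**{k:im[k] for k in('frame','depth','intrinsics','R','t')})
    print(n,im['intrinsics'],-im['R'].T@im['t'],im['R'])
im=arm.get_image('wrist');save('wrist0',im);print(im['hand_eye'],im['intrinsics'])
E
```

```text
pics
{'clock': 0.0, 'joints': array([ 1.04844673,  0.43524695,  0.0249846 ,  1.57406873, -0.01160608,
        1.13399769, -0.07507884]), 'dq': array([ 0.00120323, -0.00143343,  0.00204912, -0.00037292, -0.000964  ,
       -0.00073109, -0.0005202 ]), 'joint_efforts': array([-4.19363696e-04, -6.67842865e+01,  9.85163748e-01, -3.14464188e+01,
       -6.02297159e-02,  4.26334469e-02,  1.14008296e-04]), 'position': array([ 0.25444873, -0.57031448,  0.22594119]), 'ee_rot': array([-3.07120487e+00, -6.54103460e-01,  7.32696859e-04]), 'force': array([0.22143707, 0.11925018, 0.48749158]), 'ft_torque': array([ 0.01302895, -0.00428211,  0.02463306]), 'width': 0.9997363044842342}
side [[460.75009498   0.         249.46339585]
 [  0.         460.75009498 187.48042749]
 [  0.           0.           1.        ]] [0.07779966 0.60115317 0.99495355] [[-0.78067254 -0.62482336  0.01208917]
 [-0.47297348  0.57808192 -0.66491908]
 [ 0.40846844 -0.52480192 -0.74681756]]
top [[358.59037714   0.         250.3073946 ]
 [  0.         358.59037714 186.84384869]
 [  0.           0.           1.        ]] [ 0.41397376 -0.0539671   1.06383262] [[-0.01917492 -0.99977934  0.00857895]
 [-0.98650577  0.0175235  -0.16278606]
 [ 0.1625998  -0.0115846  -0.98662409]]
[[ 9.55059949e-04 -9.63124094e-01 -2.69055880e-01  7.19075009e-02]
 [ 9.99999452e-01  8.04624471e-04  6.69400761e-04  3.45125385e-04]
 [-4.28227057e-04 -2.69056372e-01  9.63124335e-01 -1.59378114e-01]
 [ 0.00000000e+00  0.00000000e+00  0.00000000e+00  1.00000000e+00]] [[322.66212267   0.         256.95139977]
 [  0.         322.66212267 193.97083518]
 [  0.           0.           1.        ]]
```

View pics/side0.png

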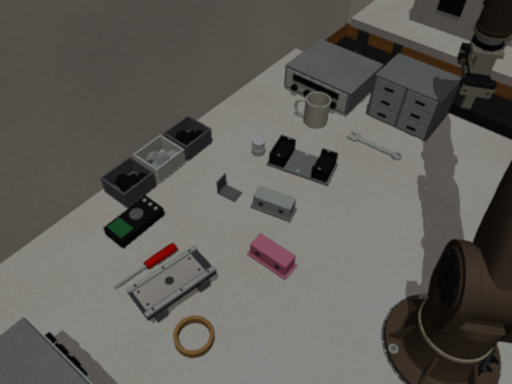

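View pics/top0.png

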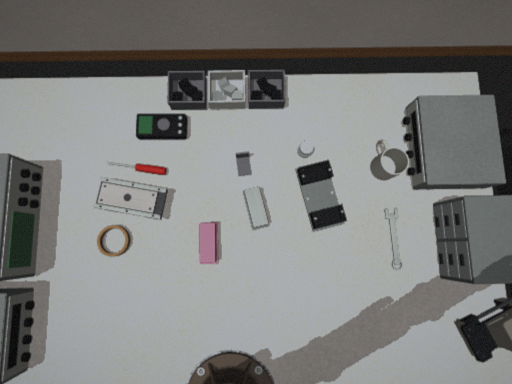

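The top view shows the channel at about (131,198), the steel riser at (257,207) and the nest at (321,195). The pink decoy is at (208,243). I'll enlarge these and measure them.

```bash
python3 - <<'E'
from h import *
im=np.load('pics/top0.npz');f=im['frame']
a=cv2.resize(f[160:240,80:180],None,fx=6,fy=6,interpolation=cv2.INTER_CUBIC);cv2.imwrite('pics/c1.png',a)
a=cv2.resize(f[130:250,230:355],None,fx=5,fy=5,interpolation=cv2.INTER_CUBIC);cv2.imwrite('pics/c2.png',a)
W=world(im)
for uv in[(131,198),(104,198),(158,203),(100,225),(257,207),(250,195),(322,197),(315,175),(327,214),(208,235),(280,300)]:
    print(uv,W[uv[1],uv[0]].round(4))
E
```

```text
(131, 198) [0.5535 0.2704 0.0606]
(104, 198) [0.555  0.3465 0.0596]
(158, 203) [0.5394 0.1973 0.0488]
(100, 225) [0.4833 0.3779 0.0009]
(257, 207) [ 0.5227 -0.0838  0.0499]
(250, 195) [ 0.5575 -0.0645  0.0499]
(322, 197) [ 0.5533 -0.2786  0.0102]
(315, 175) [ 0.6143 -0.2551  0.0404]
(327, 214) [ 0.5003 -0.2849  0.0361]
(208, 235) [0.4466 0.0556 0.0462]
(280, 300) [ 0.2598 -0.1451 -0.0006]
```

View pics/c1.png

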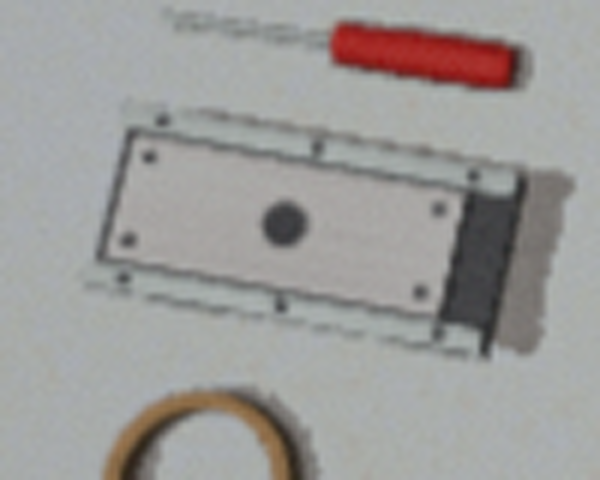

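View pics/c2.png

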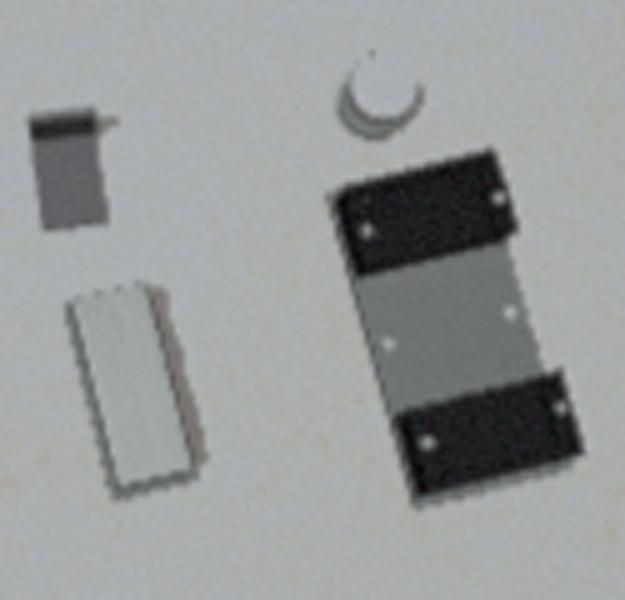

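```bash
cat >> h.py <<'E'
def rect(W,m,name):
    n,l,st,c=cv2.connectedComponentsWithStats(m.astype(np.uint8),connectivity=4)
    for i in range(1,n):
        if st[i,4]<60: continue
        P=W[l==i];r=cv2.minAreaRect((P[:,:2]*1000).astype(np.float32))
        (cx,cy),(w,h),a=r
        if w<h:w,h,a=h,w,a+90
        print(name,'px',c[i].round(1),'ctr',round(cx,1),round(cy,1),'size',round(w,1),round(h,1),'az',round((a+90)%180-90,1),'z',np.median(P[:,2]).round(4),'mean',(P[:,:2].mean(0)*1000).round(1))
E
python3 - <<'E'
from h import *
im=np.load('pics/top0.npz');W=world(im);f=im['frame'].astype(int);hsv=cv2.cvtColor(im['frame'],cv2.COLOR_BGR2HSV)
box=np.zeros(f.shape[:2],bool);box[160:240,85:180]=1;box[150:260,230:350]=1
z=W[...,2]
rect(W,box&(z>.045)&(z<.07),'high')
rect(W,box&(z>.030)&(z<.058)&(f.max(-1)<60),'black')
for k in((100,195),(130,180),(140,197)):print(f[k[1],k[0]])
for u in range(95,172,3):
  v=int(193+ (u-95)*0.135);print((u,v),f[v,u],z[v,u].round(4),end=' ')
E
```

```text
high px [315.1 169. ] ctr 624.4 -255.2 size 92.7 49.8 az -76.6 z 0.0519 mean [ 629.8 -254. ]
high px [130.8 197.6] ctr 556.1 274.6 size 190.9 88.2 az 78.6 z 0.0586 mean [555.2 271.9]
high px [256.  206.2] ctr 525.4 -81.0 size 109.4 44.0 az 13.0 z 0.0502 mean [525.  -81.1]
high px [329.3 217.8] ctr 494.0 -286.6 size 92.7 49.5 az -76.7 z 0.0518 mean [ 488.2 -287.3]
black px [314.9 172.1] ctr 622.1 -254.4 size 90.1 46.6 az -76.4 z 0.0413 mean [ 622.3 -254.5]
black px [327.7 216.4] ctr 493.7 -284.8 size 89.3 47.8 az -76.4 z 0.0416 mean [ 493.  -284.7]
[162 164 168]
[165 170 170]
[166 168 170]
(95, 193) [176 174 170] -0.0013 (98, 193) [114 112 110] 0.0492 (101, 193) [166 168 170] 0.06 (104, 194) [163 165 168] 0.0623 (107, 194) [164 166 168] 0.0575 (110, 195) [164 165 168] 1.0638 (113, 195) [163 166 168] 0.06 (116, 195) [162 165 166] 0.0573 (119, 196) [162 165 168] 0.0602 (122, 196) [162 163 165] 0.0592 (125, 197) [65 62 64] 0.0586 (128, 197) [68 66 64] 0.0568 (131, 197) [130 132 133] 0.0566 (134, 198) [160 164 165] 0.0637 (137, 198) [162 165 166] 0.0615 (140, 199) [161 165 166] 0.0573 (143, 199) [161 164 165] 0.058 (146, 199) [168 171 171] 0.0556 (149, 200) [164 166 169] 0.0567 (152, 200) [168 171 170] 0.0599 (155, 201) [111 114 114] 0.0557 (158, 201) [71 67 69] 0.0513 (161, 201) [73 70 70] 0.0507 (164, 202) [48 50 52] 0.0458 (167, 202) [112 115 120] -0.0012 (170, 203) [116 118 123] -0.0006
```

```bash
python3 - <<'E'
from h import *
im=np.load('pics/top0.npz')
c=np.array([[130,128],[100,258],[465,193],[440,320],[284,224]])/6+[80-.42,160-.42]
P=cast(im,c,.058)*1000;print(P.round(1))
ch=np.array([556.1,274.6]);a=np.deg2rad(78.6);R=np.array([[np.cos(a),np.sin(a)],[-np.sin(a),np.cos(a)]])
print(((P[:,:2]-ch)@R.T).round(1))
E
```

```text
[[604.3 357.2  58. ]
 [542.6 368.3  58. ]
 [570.4 198.3  58. ]
 [510.5 208.6  58. ]
 [557.1 282.9  58. ]]
[[ 90.6 -30.9]
 [ 89.2  31.8]
 [-72.  -29.1]
 [-73.7  31.6]
 [  8.3   0.6]]
```

```bash
cat >> h.py <<'E'
CH=(556.1,274.6,78.6);RI=(525.4,-81.0,13.0);NE=(559.2,-270.9,13.5)
def loc(F,x,y):
    a=np.deg2rad(F[2]);return (F[0]+x*np.cos(a)-y*np.sin(a),F[1]+x*np.sin(a)+y*np.cos(a))
def plan(*T):
    s=arm.observe();R=Ro.from_rotvec(s['ee_rot']).as_matrix();p=s['position']*1000
    az=np.degrees(np.arctan2(R[1,0],R[0,0]))
    print('clk',round(s['clock'],2),'pos',p.round(1),'az',az.round(2),'tilt',np.degrees(np.arccos(-R[2,2])).round(2),'w',round(s['width']*92,1),'F',s['force'].round(1),'j7',s['joints'].round(2))
    for x,y,z,a in T:
        d=R.T@(np.array([x,y,z])-p);print((round(x),round(y),round(z)),'slide',d.round(1),'roll',round(-np.deg2rad((a-az+180)%360-180),3))
E
python3 - <<'E'
from h import *
plan((*loc(CH,120,0),226,78.6),(*loc(CH,120,0),100,78.6))
E
```

```text
clk 0.15 pos [ 254.5 -570.4  226.1] az 24.05 tilt 0.07 w 92.1 F [ 0.2 -0.3 -0.4] j7 [ 1.05  0.44  0.02  1.57 -0.01  1.13 -0.08]
(580, 392, 226) slide [ 689.4 -746.5    0.9] roll -0.952
(580, 392, 100) slide [ 689.4 -746.4  126.9] roll -0.952
```

{"api": "jog_arm", "payload": {"increments": [{"slide": [14, -15, 0], "roll": -0.05, "gripper": 0}, {"slide": [40, -43, 0], "roll": -0.1, "gripper": 0}, {"slide": [67, -73, 0], "roll": -0.2, "gripper": 0}, {"slide": [95, -103, 0], "roll": -0.3, "gripper": 0}, {"slide": [123, -133, 0], "roll": -0.4, "gripper": 0}, {"slide": [151, -163, 0], "roll": -0.5, "gripper": 0}, {"slide": [179, -193, 0], "roll": -0.6, "gripper": 0}, {"slide": [207, -223, 0], "roll": -0.7, "gripper": 0}, {"slide": [235, -253, 0], "roll": -0.8, "gripper": 0}, {"slide": [263, -283, 0], "roll": -0.9, "gripper": 0}]}}

```text
clock: 0.98
position: [0.3796, -0.2033, 0.2268]
ee_rot: [2.477, 1.931, -0.0]
force: [2.0, -0.4, -0.6]
width: 0.325
```

```bash
python3 - <<'E'
from h import *
plan((*loc(CH,120,0),226,78.6),(*loc(CH,120,0),160,78.6))
E
```

```text
clk 0.98 pos [ 379.6 -203.3  226.8] az 75.88 tilt 0.03 w 29.9 F [ 2.  -0.4 -0.6] j7 [ 0.68  0.14 -0.34  1.99  0.06  1.01  0.06]
(580, 392, 226) slide [6.264e+02 4.900e+01 6.000e-01] roll -0.047
(580, 392, 160) slide [626.4  48.9  66.6] roll -0.047
```

{"api": "jog_arm", "payload": {"increments": [{"slide": [39, 3, 0], "roll": -0.04, "gripper": 0}, {"slide": [78, 6, 0], "roll": -0.04, "gripper": 0}, {"slide": [117, 9, 0], "roll": -0.04, "gripper": 0}, {"slide": [156, 12, 0], "roll": -0.04, "gripper": 0}, {"slide": [195, 15, 0], "roll": -0.04, "gripper": 0}, {"slide": [234, 18, 0], "roll": -0.04, "gripper": 0}, {"slide": [273, 21, 0], "roll": -0.04, "gripper": 0}, {"slide": [312, 24, 0], "roll": -0.04, "gripper": 0}, {"slide": [351, 27, 0], "roll": -0.04, "gripper": 0}, {"slide": [390, 30, 0], "roll": -0.04, "gripper": 0}]}}

```text
clock: 1.82
position: [0.5057, 0.1669, 0.2266]
ee_rot: [2.443, 1.975, -0.0]
force: [0.2, -0.2, 0.5]
width: 0.004
```

```bash
python3 - <<'E'
from h import *
plan((*loc(CH,120,0),226,78.6),(*loc(CH,120,0),100,78.6))
E
```

```text
clk 1.82 pos [505.7 166.9 226.6] az 77.88 tilt 0.02 w 0.4 F [ 0.2 -0.2  0.5] j7 [ 0.02  0.35 -0.57  1.76  0.21  1.09 -0.83]
(580, 392, 226) slide [235.9  25.2   0.5] roll -0.012
(580, 392, 100) slide [235.9  25.2 126.5] roll -0.012
```

{"api": "jog_arm", "payload": {"increments": [{"slide": [39, 4, 0], "roll": -0.012, "gripper": 0}, {"slide": [78, 8, 0], "roll": -0.012, "gripper": 0}, {"slide": [117, 12, 0], "roll": -0.012, "gripper": 0}, {"slide": [156, 16, 0], "roll": -0.012, "gripper": 0}, {"slide": [190, 20, 0], "roll": -0.012, "gripper": 0}, {"slide": [220, 23, 15], "roll": -0.012, "gripper": 0}, {"slide": [234, 25, 45], "roll": -0.012, "gripper": 0}, {"slide": [234, 25, 75], "roll": -0.012, "gripper": 0}, {"slide": [234, 25, 105], "roll": -0.012, "gripper": 0}, {"slide": [234, 25, 115], "roll": -0.012, "gripper": 0}]}}

```text
clock: 2.65
position: [0.5769, 0.3869, 0.1062]
ee_rot: [2.43, 1.99, -0.012]
force: [-0.3, -1.2, -0.7]
width: 0.01
```

```bash
python3 - <<'E'
from h import *
plan((*loc(CH,120,0),100,78.6),(*loc(CH,120,0),54,78.6),(*loc(CH,15,0),54,78.6))
im=arm.get_image('top');save('top1',im)
cv2.imwrite('pics/top1c.png',cv2.resize(im['frame'][130:260,20:200],None,fx=4,fy=4))
E
```

```text
clk 2.65 pos [576.9 386.9 106.2] az 78.64 tilt 0.43 w 0.9 F [-0.3 -1.2 -0.7] j7 [-0.36  0.71 -0.51  1.47  0.38  1.06 -1.16]
(580, 392, 100) slide [5.8 1.8 6.2] roll 0.001
(580, 392, 54) slide [ 6.1  2.  52.2] roll 0.001
(559, 289, 54) slide [-98.9   2.   52.8] roll 0.001
```

View pics/top1c.png

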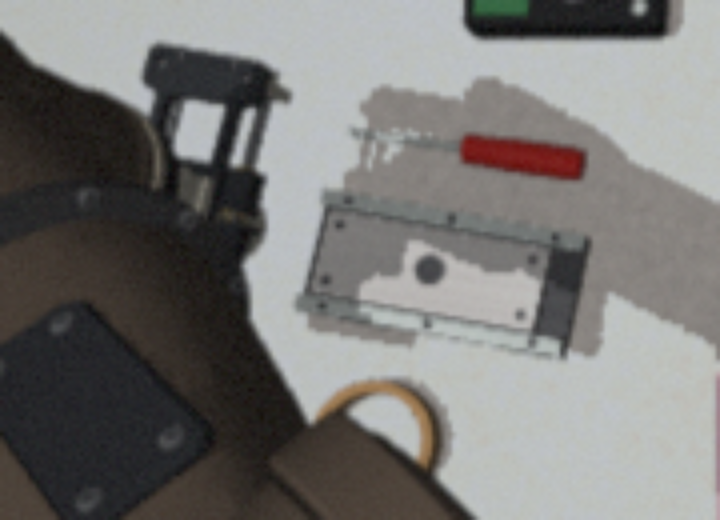

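{"api": "jog_arm", "payload": {"increments": [{"slide": [6, 2, 10], "roll": 0, "gripper": 0}, {"slide": [6, 2, 25], "roll": 0, "gripper": 0}, {"slide": [6, 2, 38], "roll": 0, "gripper": 0}, {"slide": [6, 2, 48], "roll": 0, "gripper": 0}, {"slide": [6, 2, 52], "roll": 0, "gripper": 0}, {"slide": [6, 2, 52], "roll": 0, "gripper": 0}, {"slide": [3, 2, 52], "roll": 0, "gripper": 0}, {"slide": [0, 2, 52], "roll": 0, "gripper": 0}, {"slide": [-2, 2, 52], "roll": 0, "gripper": 0}, {"slide": [-4, 2, 52], "roll": 0, "gripper": 0}]}}

```text
clock: 3.53
position: [0.5805, 0.3841, 0.0604]
ee_rot: [2.431, 1.989, 0.001]
force: [-0.1, 0.8, 0.1]
width: 0.002
```

```bash
python3 - <<'E'
from h import *
plan((*loc(CH,80,0),54,78.6),(*loc(CH,15,0),54,78.6))
im=arm.get_image('side');save('side1',im)
cv2.imwrite('pics/side1c.png',cv2.resize(im['frame'][180:360,60:260],None,fx=4,fy=4)[:600])
im=arm.get_image('wrist');save('wrist1',im)
E
```

```text
clk 3.53 pos [580.5 384.1  60.4] az 78.57 tilt 0.05 w 0.2 F [-0.1  0.8  0.1] j7 [-0.37  0.76 -0.49  1.51  0.41  0.97 -1.18]
(572, 353, 54) slide [-32.2  -2.2   6.4] roll -0.0
(559, 289, 54) slide [-97.2  -2.2   6.4] roll -0.0
```

View pics/side1c.png

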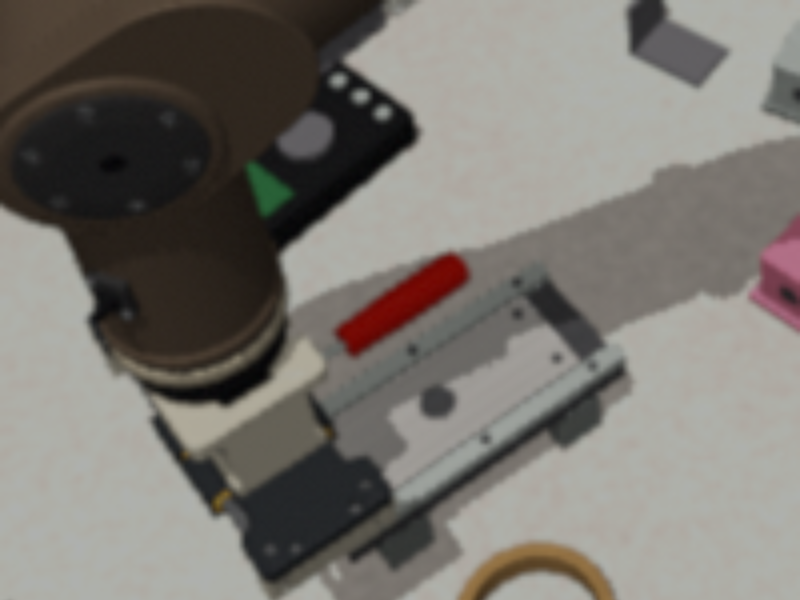

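View pics/wrist1.png

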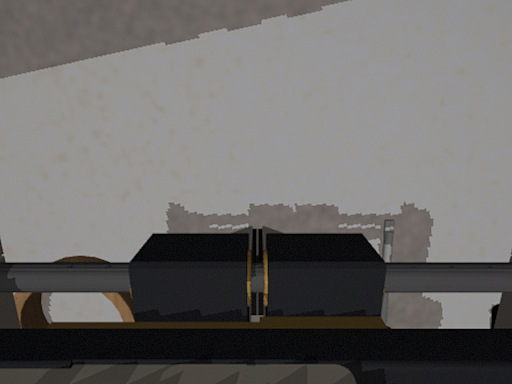

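{"api": "jog_arm", "payload": {"increments": [{"slide": [0, -2, 4], "roll": 0, "gripper": 0}, {"slide": [0, -2, 6], "roll": 0, "gripper": 0}, {"slide": [0, -2, 6], "roll": 0, "gripper": 0}, {"slide": [-4, -2, 6], "roll": 0, "gripper": 0}, {"slide": [-9, -2, 6], "roll": 0, "gripper": 0}, {"slide": [-14, -2, 6], "roll": 0, "gripper": 0}, {"slide": [-19, -2, 6], "roll": 0, "gripper": 0}, {"slide": [-24, -2, 6], "roll": 0, "gripper": 0}, {"slide": [-29, -2, 6], "roll": 0, "gripper": 0}, {"slide": [-34, -2, 6], "roll": 0, "gripper": 0}]}}

```text
clock: 4.47
position: [0.5715, 0.3509, 0.0538]
ee_rot: [2.431, 1.989, 0.0]
force: [0.6, 1.6, -1.2]
width: 0.011
```

```bash
python3 - <<'E'
from h import *
plan((*loc(CH,15,0),54,78.6))
im=arm.get_image('top');save('top2',im)
cv2.imwrite('pics/top2c.png',cv2.resize(im['frame'][130:260,20:200],None,fx=4,fy=4))
E
```

```text
clk 4.47 pos [571.5 350.9  53.8] az 78.58 tilt 0.01 w 1.1 F [ 0.6  1.6 -1.2] j7 [-0.32  0.73 -0.5   1.59  0.41  0.93 -1.16]
(559, 289, 54) slide [-62.9   0.1  -0.2] roll -0.0
```

View pics/top2c.png

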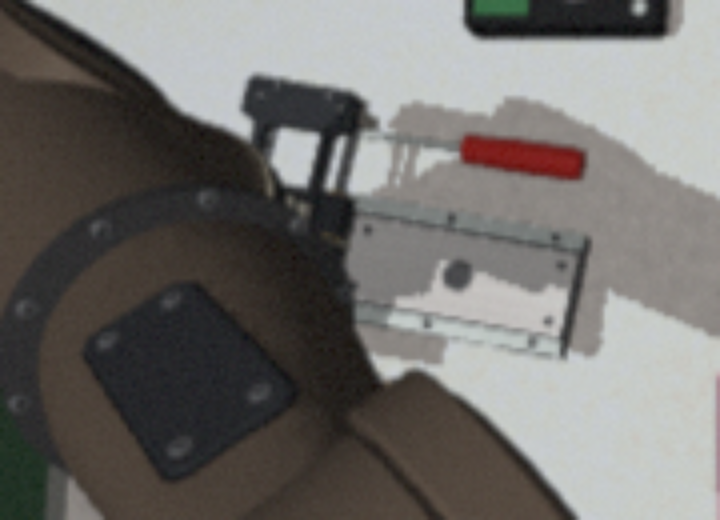

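{"api": "jog_arm", "payload": {"increments": [{"slide": [-5, 0, 0], "roll": 0, "gripper": 0}, {"slide": [-11, 0, 0], "roll": 0, "gripper": 0}, {"slide": [-18, 0, 0], "roll": 0, "gripper": 0}, {"slide": [-25, 0, 0], "roll": 0, "gripper": 0}, {"slide": [-32, 0, 0], "roll": 0, "gripper": 0}, {"slide": [-39, 0, 0], "roll": 0, "gripper": 0}, {"slide": [-45, 0, 0], "roll": 0, "gripper": 0}, {"slide": [-50, 0, 0], "roll": 0, "gripper": 0}, {"slide": [-54, 0, 0], "roll": 0, "gripper": 0}, {"slide": [-56, 0, 0], "roll": 0, "gripper": 0}]}}

```text
clock: 5.35
position: [0.5605, 0.296, 0.0538]
ee_rot: [2.431, 1.989, 0.0]
force: [-0.2, 2.7, 1.1]
width: 0.006
```

```bash
python3 - <<'E'
from h import *
plan((*loc(CH,15,0),54,78.6),(*loc(CH,15,0),160,78.6))
im=arm.get_image('top');save('top3',im)
cv2.imwrite('pics/top3c.png',cv2.resize(im['frame'][160:240,120:220],None,fx=6,fy=6,interpolation=cv2.INTER_CUBIC))
E
```

```text
clk 5.35 pos [560.5 296.   53.8] az 78.57 tilt 0.02 w 0.5 F [-0.2  2.7  1.1] j7 [-0.24  0.69 -0.51  1.69  0.41  0.87 -1.12]
(559, 289, 54) slide [-6.8 -0.1 -0.2] roll -0.001
(559, 289, 160) slide [-6.800e+00 -1.000e-01 -1.062e+02] roll -0.001
```

View pics/top3c.png

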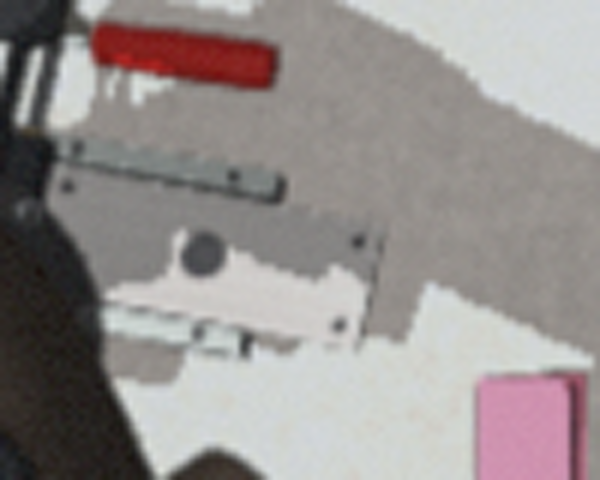

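```bash
python3 - <<'E'
from h import *
im=np.load('pics/top0.npz')
c=np.array([[384,225],[360,350],[204,253]])/6+[120-.42,160-.42]
P=cast(im,c,.058)*1000
ch=np.array(CH[:2]);a=np.deg2rad(78.6);R=np.array([[np.cos(a),np.sin(a)],[-np.sin(a),np.cos(a)]])
print(P.round(1),((P[:,:2]-ch)@R.T).round(1))
E
```

```text
[[553.8 123.3  58. ]
 [495.2 133.8  58. ]
 [542.  207.5  58. ]] [[-148.8  -27.6]
 [-150.1   31.9]
 [ -68.6    0.5]]
```

{"api": "jog_arm", "payload": {"increments": [{"slide": [-3, 0, 0], "roll": 0, "gripper": 0}, {"slide": [-5, 0, 0], "roll": 0, "gripper": 0}, {"slide": [-6, 0, 0], "roll": 0, "gripper": 0}, {"slide": [-6, 0, 0], "roll": 0, "gripper": 0}, {"slide": [-2, 0, 0], "roll": 0, "gripper": 0}, {"slide": [0, 0, -5], "roll": 0, "gripper": 0}, {"slide": [0, 0, -20], "roll": 0, "gripper": 0}, {"slide": [0, 0, -45], "roll": 0, "gripper": 0}, {"slide": [0, 0, -75], "roll": 0, "gripper": 0}, {"slide": [0, 0, -100], "roll": 0, "gripper": 0}]}}

```text
clock: 6.23
position: [0.5601, 0.2968, 0.1554]
ee_rot: [-2.431, -1.99, 0.001]
force: [0.7, 0.4, -0.0]
width: 0.007
```

```bash
python3 - <<'E'
from h import *
plan((*loc(CH,-125,0),150,78.6))
E
```

```text
clk 6.23 pos [560.1 296.8 155.4] az 78.62 tilt 0.03 w 0.7 F [ 0.7  0.4 -0. ] j7 [-0.21  0.58 -0.55  1.6   0.33  1.06 -1.05]
(531, 152, 150) slide [-147.6    0.4    5.4] roll 0.0
```

{"api": "jog_arm", "payload": {"increments": [{"slide": [-15, 0, 0], "roll": 0, "gripper": 1}, {"slide": [-40, 0, 0], "roll": 0, "gripper": 1}, {"slide": [-70, 0, 0], "roll": 0, "gripper": 1}, {"slide": [-100, 0, 0], "roll": 0, "gripper": 1}, {"slide": [-125, 0, 0], "roll": 0, "gripper": 1}, {"slide": [-142, 0, 0], "roll": 0, "gripper": 1}, {"slide": [-147, 0, 0], "roll": 0, "gripper": 1}, {"slide": [-147, 0, 0], "roll": 0, "gripper": 1}, {"slide": [-147, 0, 0], "roll": 0, "gripper": 1}, {"slide": [-147, 0, 0], "roll": 0, "gripper": 1}]}}

```text
clock: 7.07
position: [0.5314, 0.1542, 0.1538]
ee_rot: [-2.429, -1.991, -0.001]
force: [0.3, 0.3, -0.0]
width: 0.68
```

```bash
cat >> h.py <<'E'
def wrist(name):
    s=arm.observe();im=arm.get_image('wrist');save(name,im)
    T=np.eye(4);T[:3,:3]=Ro.from_rotvec(s['ee_rot']).as_matrix();T[:3,3]=s['position']
    C=T@im['hand_eye'];d=dict(im);d['R']=C[:3,:3].T;d['t']=-C[:3,:3].T@C[:3,3]
    np.savez('pics/'+name+'.npz',**{k:d[k] for k in('frame','depth','intrinsics','R','t')})
    return d
E
python3 - <<'E'
from h import *
d=wrist('w2')
plan((*loc(CH,-125,0),35,78.6))
im=arm.get_image('top');save('top4',im)
cv2.imwrite('pics/top4c.png',cv2.resize(im['frame'][160:240,120:220],None,fx=6,fy=6,interpolation=cv2.INTER_CUBIC))
E
```

```text
clk 7.12 pos [531.4 154.2 153.8] az 78.71 tilt 0.05 w 66.6 F [ 0.3 -0.1  0. ] j7 [ 0.04  0.46 -0.58  1.8   0.3   0.96 -0.86]
(531, 152, 35) slide [ -2.2   0.5 118.8] roll 0.002
```

View pics/w2.png

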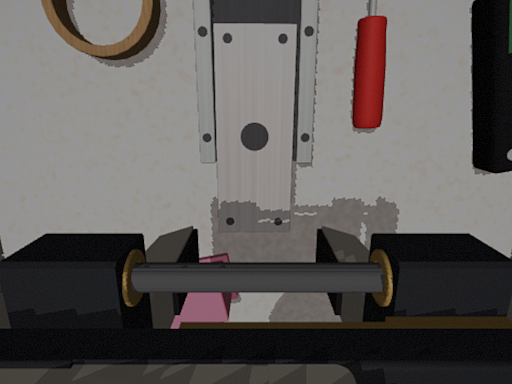

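View pics/top4c.png

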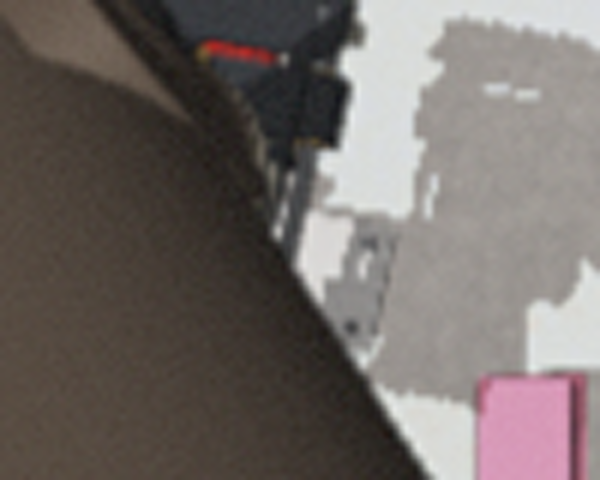

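```bash
cat >> h.py <<'E'
def tol(F,P):
    a=np.deg2rad(F[2]);R=np.array([[np.cos(a),np.sin(a)],[-np.sin(a),np.cos(a)]]);return (P[:,:2]-np.array(F[:2]))@R.T
E
python3 - <<'E'
from h import *
im=np.load('pics/w2.npz');
P=cast(im,[[216,23],[297,25],[218,231],[290,231],[254.5,136.5]],.058)*1000
print(P.round(1),tol(CH,P).round(1))
P=cast(im,[[200,161],[311,162]],.059)*1000
print(tol(CH,P).round(1))
E
```

```text
[[527.5 285.   58. ]
 [584.2 272.4  58. ]
 [492.7 129.2  58. ]
 [552.6 117.3  58. ]
 [538.7 200.9  58. ]] [[   4.6   30.1]
 [   3.4  -27.9]
 [-155.1   33.4]
 [-154.9  -27.7]
 [ -75.7    2.5]]
[[-95.   45.8]
 [-95.6 -42.5]]
```

```bash
python3 - <<'E'
from h import *
plan((*loc(CH,-127,1.2),35,78.6))
E
```

```text
clk 7.17 pos [531.3 154.1 153.7] az 78.7 tilt 0.05 w 70.8 F [ 0.3 -0.1 -0.1] j7 [ 0.04  0.46 -0.58  1.8   0.3   0.96 -0.86]
(530, 150, 35) slide [ -4.1  -0.7 118.7] roll 0.002
```

{"api": "jog_arm", "payload": {"increments": [{"slide": [-4, -0.7, 0], "roll": 0.002, "gripper": 1}, {"slide": [-4, -0.7, 10], "roll": 0.002, "gripper": 1}, {"slide": [-4, -0.7, 20], "roll": 0.002, "gripper": 1}, {"slide": [-4, -0.7, 35], "roll": 0.002, "gripper": 1}, {"slide": [-4, -0.7, 55], "roll": 0.002, "gripper": 1}, {"slide": [-4, -0.7, 75], "roll": 0.002, "gripper": 1}, {"slide": [-4, -0.7, 95], "roll": 0.002, "gripper": 1}, {"slide": [-4, -0.7, 108], "roll": 0.002, "gripper": 1}, {"slide": [-4, -0.7, 116], "roll": 0.002, "gripper": 1}, {"slide": [-4, -0.7, 118.5], "roll": 0.002, "gripper": 1}]}}

```text
clock: 8.0
position: [0.5286, 0.1484, 0.0331]
ee_rot: [-2.432, -1.987, 0.004]
force: [0.3, 0.4, -0.0]
width: 1.003
```

```bash
python3 - <<'E'
from h import *
plan((*loc(CH,-127,1.2),35,78.6))
d=wrist('w3')
E
```

```text
clk 8.0 pos [528.6 148.4  33.1] az 78.5 tilt 0.18 w 92.3 F [ 0.3  0.4 -0. ] j7 [-0.02  0.61 -0.49  1.92  0.42  0.72 -0.96]
(530, 150, 35) slide [ 2.1  0.8 -1.9] roll -0.002
```

View pics/w3.png

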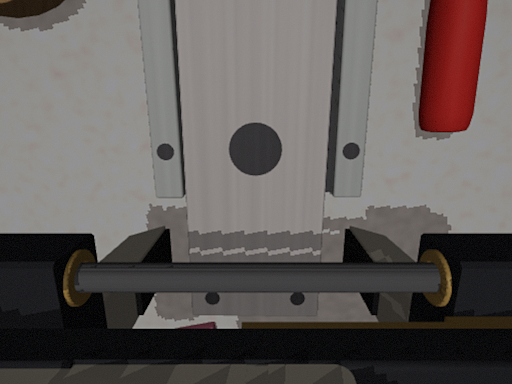

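{"api": "jog_arm", "payload": {"increments": [{"slide": [2, 0.8, -2], "roll": 0, "gripper": 0.75}, {"slide": [2, 0.8, -2], "roll": 0, "gripper": 0.7}, {"slide": [2, 0.8, -2], "roll": 0, "gripper": 0.5}, {"slide": [2, 0.8, -2], "roll": 0, "gripper": 0.5}, {"slide": [2, 0.8, -2], "roll": 0, "gripper": 0.5}, {"slide": [2, 0.8, -2], "roll": 0, "gripper": 0.5}, {"slide": [2, 0.8, -2], "roll": 0, "gripper": 0.5}, {"slide": [2, 0.8, -2], "roll": 0, "gripper": 0.5}, {"slide": [2, 0.8, -2], "roll": 0, "gripper": 0.5}, {"slide": [2, 0.8, -2], "roll": 0, "gripper": 0.5}], "newtons": 50}}

```text
clock: 8.88
position: [0.5309, 0.1504, 0.0373]
ee_rot: [2.433, 1.987, -0.0]
force: [-1.7, -1.5, 4.7]
width: 0.645
```

```bash
python3 - <<'E'
from h import *
plan((*loc(CH,-127,1.2),35,78.6))
E
```

```text
clk 8.88 pos [530.9 150.4  37.3] az 78.48 tilt 0.02 w 59.3 F [-1.7 -1.5  4.7] j7 [-0.02  0.6  -0.5   1.91  0.42  0.73 -0.96]
(530, 150, 35) slide [-0.3 -1.1  2.3] roll -0.002
```

{"api": "jog_arm", "payload": {"increments": [{"slide": [0, 0, 0], "roll": 0, "gripper": 0.5}, {"slide": [0, 0, -2], "roll": 0, "gripper": 0.5}, {"slide": [0, 0, -5], "roll": 0, "gripper": 0.5}, {"slide": [0, 0, -10], "roll": 0, "gripper": 0.5}, {"slide": [0, 0, -17], "roll": 0, "gripper": 0.5}, {"slide": [0, 0, -26], "roll": 0, "gripper": 0.5}, {"slide": [0, 0, -37], "roll": 0, "gripper": 0.5}, {"slide": [0, 0, -48], "roll": 0, "gripper": 0.5}, {"slide": [0, 0, -56], "roll": 0, "gripper": 0.5}, {"slide": [0, 0, -60], "roll": 0, "gripper": 0.5}], "newtons": 60}}

```text
clock: 9.72
position: [0.5318, 0.1509, 0.0992]
ee_rot: [2.433, 1.987, 0.003]
force: [0.8, 0.4, -2.8]
width: 0.643
```

```bash
python3 - <<'E'
from h import *
plan((*loc(RI,-52,0),110,13.0),(*loc(RI,-52,0),60,13.0))
d=wrist('w4')
im=arm.get_image('side');save('side4',im)
cv2.imwrite('pics/side4c.png',cv2.resize(im['frame'][160:310,80:280],None,fx=4,fy=4))
E
```

```text
clk 9.72 pos [531.8 150.9  99.2] az 78.47 tilt 0.14 w 59.2 F [ 0.8  0.4 -2.8] j7 [ 0.02  0.52 -0.54  1.86  0.35  0.85 -0.9 ]
(475, -93, 110) slide [-250.1   -7.2  -11.1] roll 1.143
(475, -93, 60) slide [-250.1   -7.4   38.9] roll 1.143
```

View pics/w4.png

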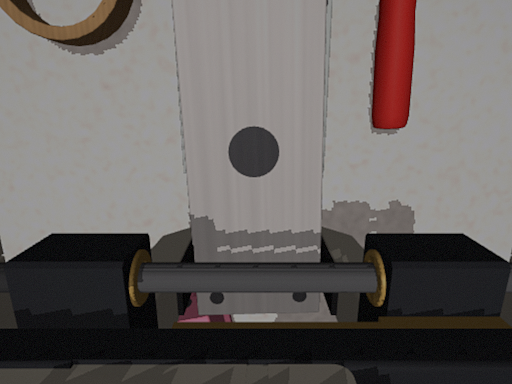

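View pics/side4c.png

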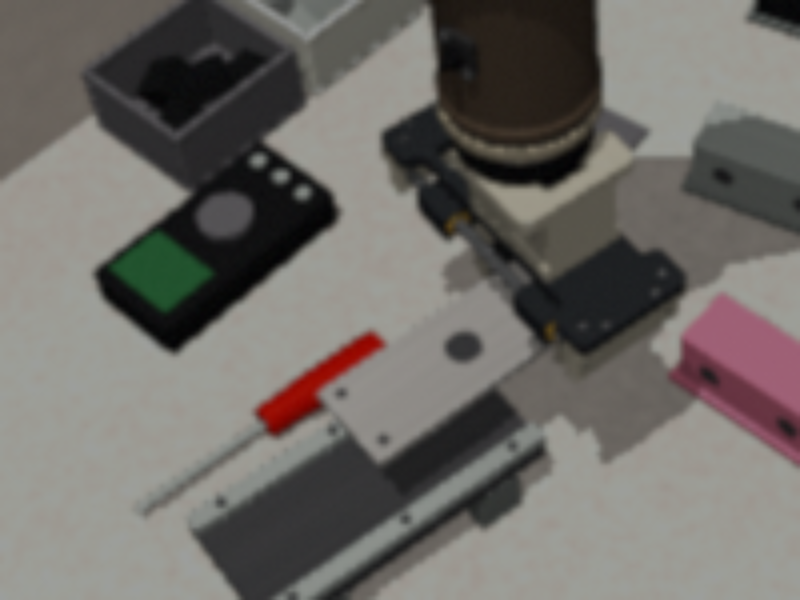

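```bash
python3 - <<'E'
from h import *
im=np.load('pics/w4.npz');W=world(im)
m=np.zeros(W.shape[:2],bool);m[5:225,190:318]=1
P=W[m]*1000;ok=(P[:,2]>60)&(P[:,2]<200);P=P[ok];print(ok.mean())
s=arm.observe();p=s['position']*1000
L=tol((p[0],p[1],78.5),P)
A=np.c_[L,np.ones(len(L))]
for _ in range(4):
    c=np.linalg.lstsq(A,P[:,2],rcond=None)[0];r=P[:,2]-A@c;k=abs(r)<6;A,P=A[k],P[k]
print('slope deg',np.degrees(c[:2]).round(2),'z at tcp',c[2],'std',r.std(),len(A))
D=cast(im,[[254,152]],c[2]/1000)*1000;print('dot rel tool',tol((p[0],p[1],78.47),D))
im=np.load('pics/top0.npz');W=world(im)[148:180,230:260]
P=W[(W[...,2]>.002)]*1000
print(P[:,:].min(0),P.max(0));L=tol(RI,P);print('riser-local bracket',L.min(0),L.max(0))
E
```

```text
0.9958096590909091
slope deg [-0.82 -0.16] z at tcp 120.9028301889728 std 0.6491253228322116 28042
dot rel tool [[52.10681105  1.26002025]]
[413.97375988 -95.29510058   2.00637474] [ 709.9575355    -5.80984875 1063.83262433]
riser-local bracket [-102.48931359  -55.16507206] [193.52054374  53.38017735]
```

```bash
python3 - <<'E'
from h import *
im=np.load('pics/top0.npz');W=world(im)[145:182,228:262]
P=W[(W[...,2]>.003)&(W[...,2]<.06)&(W[...,0]>.56)]*1000
L=tol(RI,P);k=L[:,0]>62;print(P[k].min(0),P[k].max(0));print('riser-local bracket',L[k].min(0),L[k].max(0))
plan((*loc(RI,-52,0),110,13.0),(*loc(RI,-52,0),60,13.0))
E
```

```text
[ 606.43625506 -101.42229046    3.01009633] [719.05336534  -2.82890813  54.17452886]
riser-local bracket [ 81.02439144 -61.73599973] [202.26579115  56.29467265]
clk 9.82 pos [531.6 150.7  98.3] az 78.47 tilt 0.11 w 59.1 F [ 0.2  0.1 -2.6] j7 [ 0.02  0.52 -0.54  1.86  0.35  0.85 -0.9 ]
(475, -93, 110) slide [-249.9   -7.1  -11.9] roll 1.143
(475, -93, 60) slide [-249.9   -7.2   38.1] roll 1.143
```

{"api": "jog_arm", "payload": {"increments": [{"slide": [-2, 0, -3], "roll": 0.01, "gripper": 0.5}, {"slide": [-8, 0, -8], "roll": 0.04, "gripper": 0.5}, {"slide": [-18, -0.5, -14], "roll": 0.09, "gripper": 0.5}, {"slide": [-31, -1, -19], "roll": 0.15, "gripper": 0.5}, {"slide": [-46, -1.5, -22], "roll": 0.22, "gripper": 0.5}, {"slide": [-63, -2, -22], "roll": 0.3, "gripper": 0.5}, {"slide": [-80, -2.5, -22], "roll": 0.38, "gripper": 0.5}, {"slide": [-97, -3, -22], "roll": 0.46, "gripper": 0.5}, {"slide": [-114, -3.5, -22], "roll": 0.54, "gripper": 0.5}, {"slide": [-131, -4, -22], "roll": 0.62, "gripper": 0.5}]}}

```text
clock: 10.65
position: [0.5002, 0.0212, 0.1195]
ee_rot: [2.928, 1.139, -0.0]
force: [0.7, 0.4, -2.2]
width: 0.645
```

```bash
python3 - <<'E'
from h import *
plan((*loc(RI,-52,0),120,13.0),(*loc(RI,-52,0),60,13.0))
E
```

```text
clk 10.65 pos [500.2  21.2 119.5] az 42.51 tilt 0.02 w 59.3 F [ 0.7  0.4 -2.2] j7 [ 0.16  0.4  -0.4   1.97  0.21  0.81 -1.19]
(475, -93, 120) slide [-95.7  66.7  -0.5] roll 0.515
(475, -93, 60) slide [-95.7  66.7  59.5] roll 0.515
```

{"api": "jog_arm", "payload": {"increments": [{"slide": [-13, 9, 0], "roll": 0.08, "gripper": 0.5}, {"slide": [-27, 19, 0], "roll": 0.16, "gripper": 0.5}, {"slide": [-41, 29, 0], "roll": 0.24, "gripper": 0.5}, {"slide": [-55, 38, 0], "roll": 0.32, "gripper": 0.5}, {"slide": [-68, 47, 0], "roll": 0.39, "gripper": 0.5}, {"slide": [-79, 55, 0], "roll": 0.45, "gripper": 0.5}, {"slide": [-87, 61, 0], "roll": 0.485, "gripper": 0.5}, {"slide": [-92, 64, 0], "roll": 0.505, "gripper": 0.5}, {"slide": [-95, 66, 0], "roll": 0.515, "gripper": 0.5}, {"slide": [-95, 66, 0], "roll": 0.515, "gripper": 0.5}]}}

```text
clock: 11.48
position: [0.4763, -0.0905, 0.1192]
ee_rot: [3.12, 0.367, -0.0]
force: [-1.2, 1.2, -2.8]
width: 0.642
```

```bash
python3 - <<'E'
from h import *
d=wrist('w5')
plan((*loc(RI,-52,0),120,13.0),(*loc(RI,-52,0),45,13.0))
im=arm.get_image('top');save('top5',im)
cv2.imwrite('pics/top5c.png',cv2.resize(im['frame'][130:270,180:360],None,fx=4,fy=4))
E
```

```text
clk 11.53 pos [476.5 -89.8 119.2] az 13.49 tilt 0.02 w 59.1 F [-0.   0.2 -2.1] j7 [ 0.28  0.36 -0.26  2.02  0.13  0.78 -1.39]
(475, -93, 120) slide [-2.4  2.4 -0.8] roll 0.008
(475, -93, 45) slide [-2.4  2.4 74.2] roll 0.008
```

View pics/w5.png

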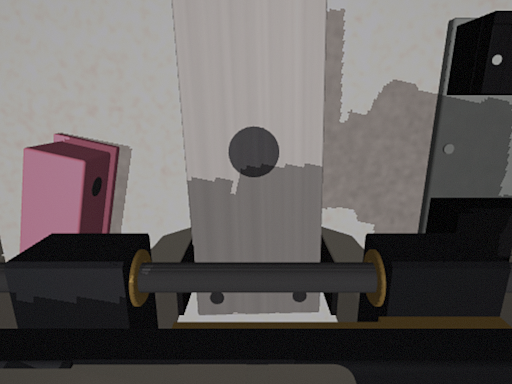

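View pics/top5c.png

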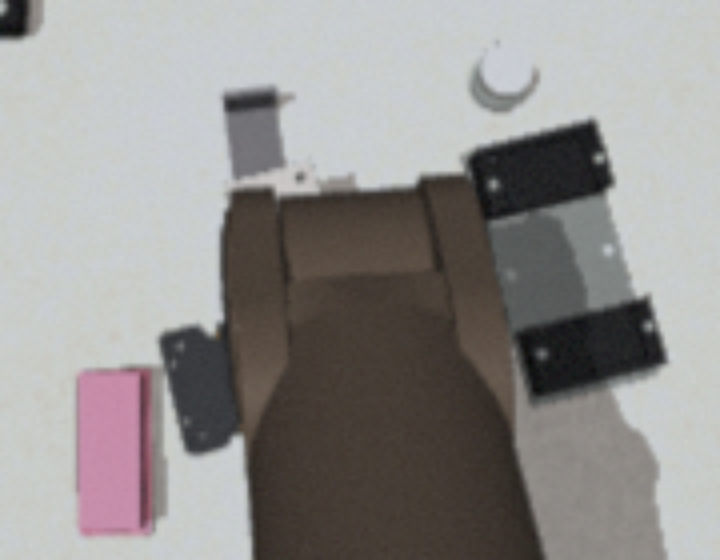

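{"api": "jog_arm", "payload": {"increments": [{"slide": [-2.4, 2.4, 3], "roll": 0.008, "gripper": 0.5}, {"slide": [-2.4, 2.4, 10], "roll": 0.008, "gripper": 0.5}, {"slide": [-2.4, 2.4, 20], "roll": 0.008, "gripper": 0.5}, {"slide": [-2.4, 2.4, 32], "roll": 0.008, "gripper": 0.5}, {"slide": [-2.4, 2.4, 44], "roll": 0.008, "gripper": 0.5}, {"slide": [-2.4, 2.4, 54], "roll": 0.008, "gripper": 0.5}, {"slide": [-2.4, 2.4, 62], "roll": 0.008, "gripper": 0.5}, {"slide": [-2.4, 2.4, 67], "roll": 0.008, "gripper": 0.5}, {"slide": [-2.4, 2.4, 70], "roll": 0.008, "gripper": 0.5}, {"slide": [-2.4, 2.4, 70], "roll": 0.008, "gripper": 0.5}]}}

```text
clock: 12.42
position: [0.4744, -0.0929, 0.0487]
ee_rot: [-3.121, -0.356, 0.001]
force: [0.7, -0.2, -2.3]
width: 0.645
```

```bash
python3 - <<'E'
from h import *
d=wrist('w6')
plan((*loc(RI,-52,0),36.5,13.0))
im=arm.get_image('side');save('side6',im)
cv2.imwrite('pics/side6c.png',cv2.resize(im['frame'][130:280,180:380],None,fx=4,fy=4))
E
```

```text
clk 12.47 pos [474.7 -92.9  49.1] az 13.0 tilt 0.01 w 59.1 F [ 0.1  0.8 -3.3] j7 [ 0.26  0.46 -0.23  2.09  0.18  0.61 -1.44]
(475, -93, 36) slide [ 0.1 -0.2 12.6] roll -0.0
```

View pics/side6c.png

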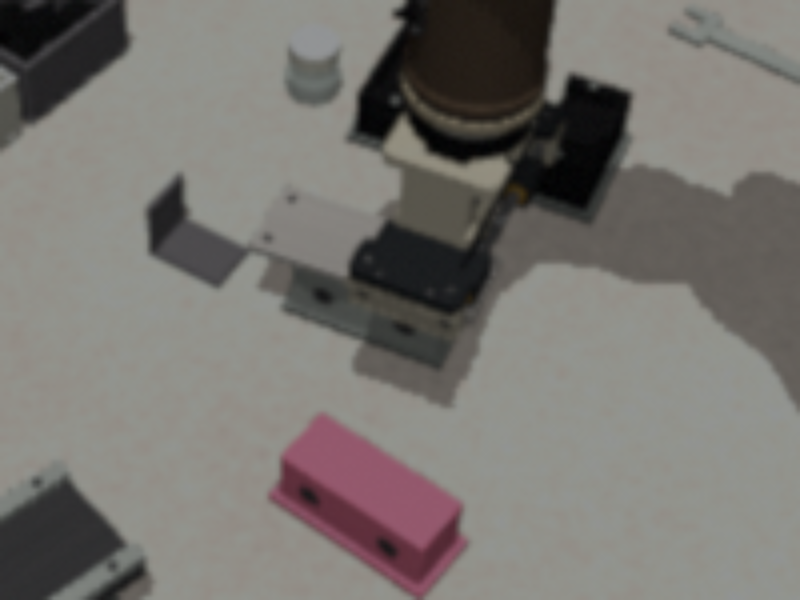

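{"api": "jog_arm", "payload": {"increments": [{"slide": [0, 0, 2], "roll": 0, "gripper": 0.5}, {"slide": [0, 0, 4], "roll": 0, "gripper": 0.5}, {"slide": [0, 0, 6], "roll": 0, "gripper": 0.5}, {"slide": [0, 0, 8], "roll": 0, "gripper": 0.5}, {"slide": [0, 0, 9.5], "roll": 0, "gripper": 0.5}, {"slide": [0, 0, 10.5], "roll": 0, "gripper": 0.5}, {"slide": [0, 0, 11.5], "roll": 0, "gripper": 0.5}, {"slide": [0, 0, 12], "roll": 0, "gripper": 0.5}, {"slide": [0, 0, 12.5], "roll": 0, "gripper": 0.5}, {"slide": [0, 0, 12.5], "roll": 0, "gripper": 0.5}]}}

```text
clock: 13.35
position: [0.4746, -0.093, 0.0375]
ee_rot: [3.121, 0.355, 0.0]
force: [-4.6, 0.6, 11.9]
width: 0.646
```

```bash
python3 - <<'E'
from h import *
plan((*loc(RI,-52,0),36.5,13.0))
print(arm.observe()['ft_torque'])
E
```

```text
clk 13.35 pos [474.6 -93.   37.5] az 12.98 tilt 0.03 w 59.4 F [-4.6  0.6 11.9] j7 [ 0.25  0.48 -0.22  2.09  0.19  0.58 -1.45]
(475, -93, 36) slide [ 0.2 -0.3  1. ] roll -0.0
[0.16183015 1.07337448 0.03968677]
```

{"api": "jog_arm", "payload": {"increments": [{"slide": [0, 0, 0], "roll": 0, "gripper": 0.66}, {"slide": [0, 0, 0], "roll": 0, "gripper": 0.68}, {"slide": [0, 0, 0], "roll": 0, "gripper": 0.72}, {"slide": [0, 0, 0], "roll": 0, "gripper": 0.8}, {"slide": [0, 0, 0], "roll": 0, "gripper": 1}, {"slide": [0, 0, 0], "roll": 0, "gripper": 1}, {"slide": [0, 0, 0], "roll": 0, "gripper": 1}, {"slide": [0, 0, 0], "roll": 0, "gripper": 1}, {"slide": [0, 0, 0], "roll": 0, "gripper": 1}, {"slide": [0, 0, 0], "roll": 0, "gripper": 1}]}}

```text
clock: 14.18
position: [0.4746, -0.093, 0.0367]
ee_rot: [3.121, 0.355, -0.0]
force: [0.6, 0.0, -1.8]
width: 1.0
```

```bash
python3 - <<'E'
from h import *
d=wrist('w7')
plan((*loc(RI,-52,0),130,13.0))
E
```

```text
clk 14.23 pos [474.6 -93.   36.7] az 12.99 tilt 0.0 w 91.9 F [ 0.4 -0.2 -0.1] j7 [ 0.25  0.48 -0.22  2.09  0.19  0.58 -1.45]
(475, -93, 130) slide [  0.2  -0.3 -93.3] roll -0.0
```

View pics/w7.png

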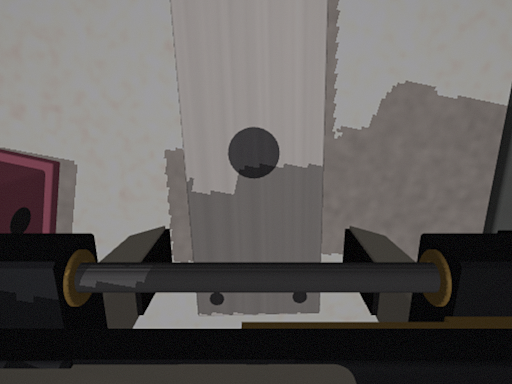

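{"api": "jog_arm", "payload": {"increments": [{"slide": [0, 0, -3], "roll": 0, "gripper": 1}, {"slide": [0, 0, -10], "roll": 0, "gripper": 1}, {"slide": [0, 0, -25], "roll": 0, "gripper": 1}, {"slide": [0, 0, -45], "roll": 0, "gripper": 1}, {"slide": [0, 0, -65], "roll": 0, "gripper": 1}, {"slide": [0, 0, -85], "roll": 0, "gripper": 1}, {"slide": [0, 0, -100], "roll": 0, "gripper": 1}, {"slide": [0, 0, -108], "roll": 0, "gripper": 1}, {"slide": [0, 0, -110], "roll": 0, "gripper": 1}, {"slide": [0, 0, -110], "roll": 0, "gripper": 1}]}}

```text
clock: 15.07
position: [0.4748, -0.0931, 0.1471]
ee_rot: [3.121, 0.355, 0.001]
force: [0.8, 0.8, -0.2]
width: 1.003
```

```bash
python3 - <<'E'
from h import *
d=wrist('w8')
plan((*loc(RI,0,0),147,13.0),(*loc(RI,0,0),37,13.0))
im=arm.get_image('side');save('side8',im)
cv2.imwrite('pics/side8c.png',cv2.resize(im['frame'][130:280,180:380],None,fx=4,fy=4))
E
```

```text
clk 15.12 pos [474.4 -93.  146.4] az 12.99 tilt 0.01 w 92.0 F [-0.3  0.1 -0.6] j7 [ 0.3   0.32 -0.27  1.99  0.11  0.85 -1.37]
(525, -81, 147) slide [52.4 -0.2 -0.6] roll -0.0
(525, -81, 37) slide [ 52.4  -0.2 109.4] roll -0.0
```

View pics/w8.png

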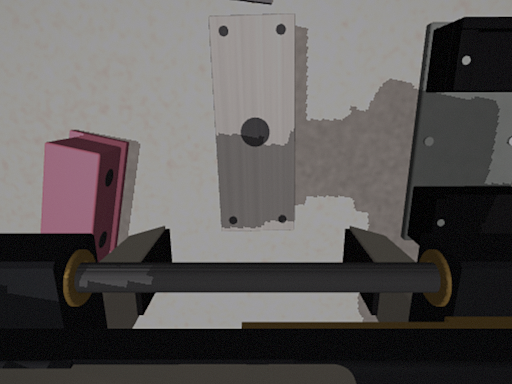

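View pics/side8c.png

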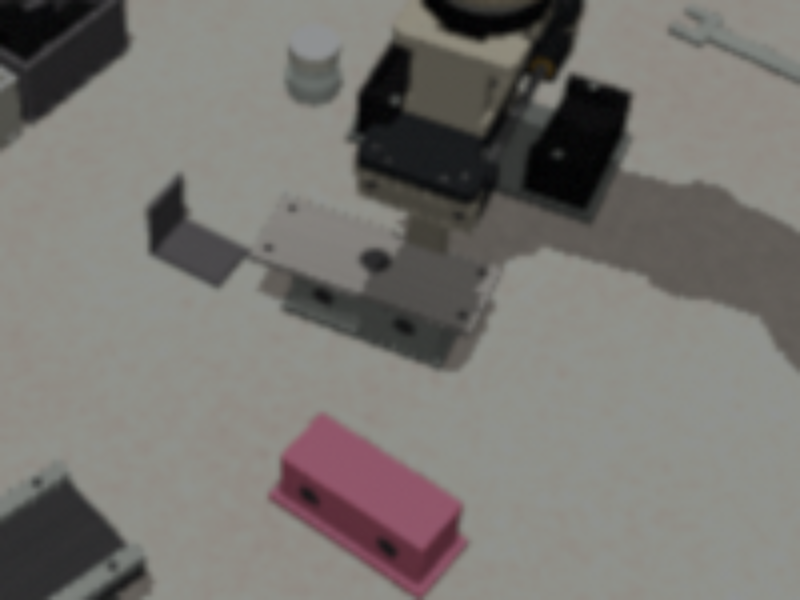

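```bash
python3 - <<'E'
from h import *
im=np.load('pics/w8.npz')
P=cast(im,[[209,16],[295,14],[222,230],[294,229],[255,132]],.058)*1000
L=tol(RI,P);print(P.round(1),L.round(1))
a=np.degrees(np.arctan2(*(P[0]+P[1]-P[2]-P[3])[[1,0]]));print('az',a)
for i,j in((0,2),(1,3)):print(np.degrees(np.arctan2(*(P[i]-P[j])[[1,0]])))
# robust: mask & rect by height in world
W=world(im)*1000;m=(W[...,2]>52)&(W[...,2]<66);m[:,:180]=0;m[:,330:]=0;m[236:]=0
rect(W/1000,m,'plate')
E
```

```text
[[ 594.8  -31.8   58. ]
 [ 609.4  -89.6   58. ]
 [ 441.   -72.    58. ]
 [ 455.2 -129.6   58. ]
 [ 524.8  -80.6   58. ]] [[ 78.7  32.3]
 [ 80.  -27.3]
 [-80.2  27.8]
 [-79.3 -31.6]
 [ -0.5   0.5]]
az 14.588186443587944
14.622609363762546
14.55384881891593
plate px [254.  118.3] ctr 525.5 -79.9 size 160.3 60.2 az 14.6 z 0.0593 mean [532.2 -78.2]
```

```bash
python3 - <<'E'
from h import *
plan((525.0,-80.4,36,14.6))
E
```

```text
clk 15.17 pos [474.1 -93.  146. ] az 12.99 tilt 0.07 w 92.0 F [ 0.2 -0.9  0.5] j7 [ 0.3   0.32 -0.27  1.99  0.11  0.85 -1.37]
(525, -80, 36) slide [ 52.6  -0.7 109.9] roll -0.028
```

{"api": "jog_arm", "payload": {"increments": [{"slide": [8, -0.5, 0], "roll": -0.028, "gripper": 1}, {"slide": [22, -0.5, 0], "roll": -0.028, "gripper": 1}, {"slide": [38, -0.5, 0], "roll": -0.028, "gripper": 1}, {"slide": [48, -0.5, 0], "roll": -0.028, "gripper": 1}, {"slide": [52.5, -0.5, 0], "roll": -0.028, "gripper": 1}, {"slide": [52.5, -0.5, 0], "roll": -0.028, "gripper": 1}, {"slide": [52.5, -0.5, 8], "roll": -0.028, "gripper": 1}, {"slide": [52.5, -0.5, 20], "roll": -0.028, "gripper": 1}, {"slide": [52.5, -0.5, 35], "roll": -0.028, "gripper": 1}, {"slide": [52.5, -0.5, 45], "roll": -0.028, "gripper": 1}]}}

```text
clock: 16.0
position: [0.5242, -0.0811, 0.1001]
ee_rot: [-3.116, -0.399, 0.003]
force: [-0.6, 0.2, 0.3]
width: 1.001
```

```bash
python3 - <<'E'
from h import *
plan((525.0,-80.4,36,14.6))
E
```

```text
clk 16.0 pos [524.2 -81.1 100.1] az 14.58 tilt 0.11 w 92.1 F [-0.6  0.2  0.3] j7 [ 0.24  0.45 -0.25  1.93  0.15  0.79 -1.41]
(525, -80, 36) slide [ 1.1 -0.4 64.1] roll -0.0
```

{"api": "jog_arm", "payload": {"increments": [{"slide": [1, -0.4, 6], "roll": 0, "gripper": 1}, {"slide": [1, -0.4, 16], "roll": 0, "gripper": 1}, {"slide": [1, -0.4, 28], "roll": 0, "gripper": 1}, {"slide": [1, -0.4, 40], "roll": 0, "gripper": 1}, {"slide": [1, -0.4, 51], "roll": 0, "gripper": 1}, {"slide": [1, -0.4, 58], "roll": 0, "gripper": 1}, {"slide": [1, -0.4, 62], "roll": 0, "gripper": 1}, {"slide": [1, -0.4, 64], "roll": 0, "gripper": 1}, {"slide": [1, -0.4, 64], "roll": 0, "gripper": 1}, {"slide": [1, -0.4, 64], "roll": 0, "gripper": 1}]}}

```text
clock: 16.83
position: [0.5268, -0.08, 0.0381]
ee_rot: [3.116, 0.399, 0.001]
force: [-0.6, -0.4, 0.5]
width: 1.002
```

{"api": "jog_arm", "payload": {"increments": [{"slide": [0, 0, 0], "roll": 0, "gripper": 0.8}, {"slide": [0, 0, 0], "roll": 0, "gripper": 0.72}, {"slide": [0, 0, 0], "roll": 0, "gripper": 0.68}, {"slide": [0, 0, 0], "roll": 0, "gripper": 0.6}, {"slide": [0, 0, 0], "roll": 0, "gripper": 0.5}, {"slide": [0, 0, 0], "roll": 0, "gripper": 0.5}, {"slide": [0, 0, 0], "roll": 0, "gripper": 0.5}, {"slide": [0, 0, 0], "roll": 0, "gripper": 0.5}, {"slide": [0, 0, 0], "roll": 0, "gripper": 0.5}, {"slide": [0, 0, 0], "roll": 0, "gripper": 0.5}], "newtons": 40}}

```text
clock: 17.67
position: [0.5266, -0.08, 0.0378]
ee_rot: [3.116, 0.399, 0.0]
force: [-0.5, 0.7, 3.9]
width: 0.65
```

```bash
python3 - <<'E'
from h import *
plan((525.0,-80.4,120,14.6))
E
```

```text
clk 17.67 pos [526.6 -80.   37.8] az 14.6 tilt 0.01 w 59.8 F [-0.5  0.7  3.9] j7 [ 0.22  0.54 -0.23  1.98  0.19  0.65 -1.45]
(525, -80, 120) slide [ -1.6  -0.  -82.2] roll -0.0
```

{"api": "jog_arm", "payload": {"increments": [{"slide": [0, 0, -1], "roll": 0, "gripper": 0.5}, {"slide": [0, 0, -4], "roll": 0, "gripper": 0.5}, {"slide": [0, 0, -9], "roll": 0, "gripper": 0.5}, {"slide": [0, 0, -17], "roll": 0, "gripper": 0.5}, {"slide": [0, 0, -28], "roll": 0, "gripper": 0.5}, {"slide": [0, 0, -42], "roll": 0, "gripper": 0.5}, {"slide": [0, 0, -57], "roll": 0, "gripper": 0.5}, {"slide": [0, 0, -70], "roll": 0, "gripper": 0.5}, {"slide": [0, 0, -79], "roll": 0, "gripper": 0.5}, {"slide": [0, 0, -82], "roll": 0, "gripper": 0.5}]}}

```text
clock: 18.5
position: [0.5275, -0.0801, 0.1219]
ee_rot: [3.115, 0.399, 0.005]
force: [-0.3, -0.8, -3.2]
width: 0.643
```

```bash
python3 - <<'E'
from h import *
d=wrist('w9')
plan((*NE[:2],120,13.5))
im=arm.get_image('top');save('top9',im)
W=world(im);z=W[...,2];box=np.zeros(z.shape,bool);box[150:240,270:352]=1
rect(W,box&(z>.047)&(z<.057),'stops');cv2.imwrite('pics/top9c.png',cv2.resize(im['frame'][130:270,200:380],None,fx=4,fy=4))
im=arm.get_image('side');save('side9',im);np.savez('pics/side9.npz',**{k:im[k] for k in('frame','depth','intrinsics','R','t')})
cv2.imwrite('pics/side9c.png',cv2.resize(im['frame'][120:220,230:350],None,fx=6,fy=6,interpolation=cv2.INTER_CUBIC))
E
```

```text
clk 18.55 pos [527.4 -80.1 121.5] az 14.59 tilt 0.15 w 59.9 F [ 0.6  0.  -2.4] j7 [ 0.25  0.42 -0.26  1.91  0.14  0.83 -1.4 ]
(559, -271, 120) slide [-17.3 192.6   1.6] roll 0.019
stops px [315.  168.8] ctr 624.6 -255.7 size 92.7 50.1 az -76.9 z 0.0517 mean [ 630.4 -253.8]
stops px [329.4 217.9] ctr 494.0 -286.5 size 92.2 49.6 az -76.7 z 0.0519 mean [ 488.  -287.6]
```

View pics/w9.png

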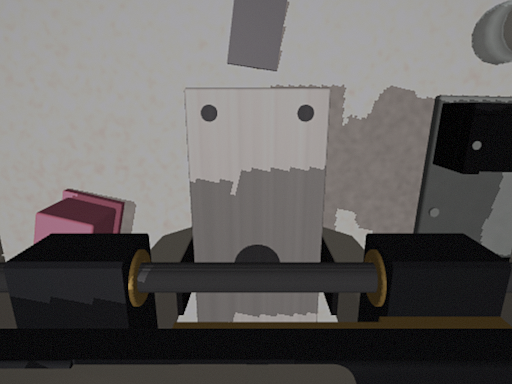

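View pics/side9c.png

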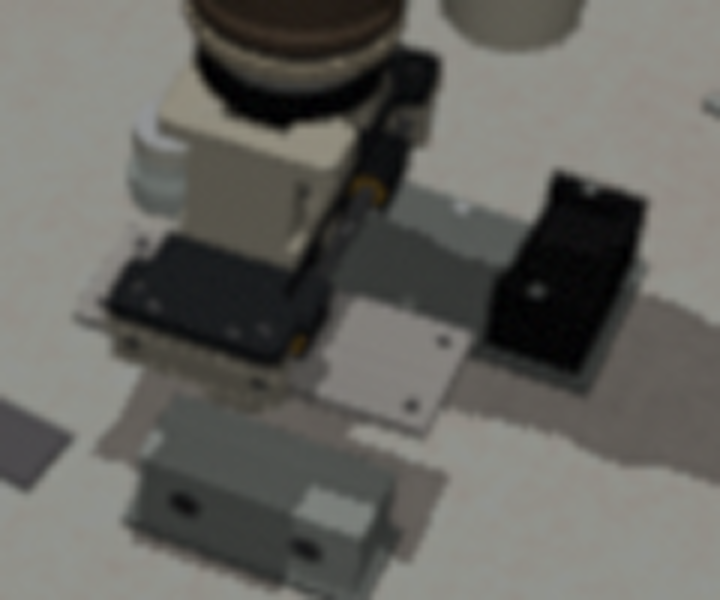

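View pics/top9c.png

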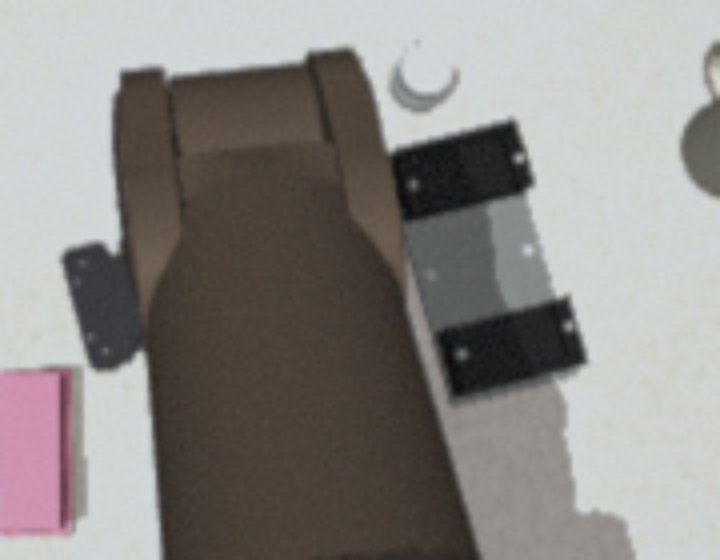

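```bash
python3 - <<'E'
from h import *
a=np.load('pics/top0.npz');b=np.load('pics/w8.npz')
def dots(im,y0,y1,x0,x1,thr):
    g=im['frame'].astype(int).min(-1)[y0:y1,x0:x1];return g
top=np.array([[367,231],[427,442],[500,197],[560,408],[388,343],[510,312]])/5+[230-.4,130-.4]
for z in(.052,.04):
  T=cast(a,top[:4],z)*1000;print('z',z,T.round(1).tolist(),tol(NE,T).round(1).tolist())
print('mean all4',(cast(a,top[:4],.052)*1000).mean(0))
B=cast(a,top[4:],.010)*1000;print(tol(NE,B).round(1))
w=np.array([[466,60],[440.5,222.5]])
for z in(.052,.04):
  T=cast(b,w,z)*1000;print('wrist z',z,T.round(1).tolist(),tol(NE,T).round(1).tolist())
B=cast(b,[[429,141.5],[511,142]],.010)*1000;print(tol(NE,B).round(1))
E
```

```text
z 0.052 [[610.2, -218.1, 52.0], [488.3, -246.8, 52.0], [628.9, -295.9, 52.0], [506.2, -323.2, 52.0]] [[62.0, 39.4], [-63.3, 40.0], [61.9, -40.6], [-63.8, -38.5]]
z 0.04 [[612.6, -220.1, 40.0], [489.2, -249.1, 40.0], [631.5, -298.8, 40.0], [507.3, -326.4, 40.0]] [[63.8, 37.0], [-63.0, 37.5], [63.7, -44.0], [-63.5, -41.9]]
mean all4 [ 558.41252178 -271.01688649   52.        ]
[[  0.   37.4]
 [ -0.3 -38.1]]
wrist z 0.052 [[610.0, -220.0, 52.0], [486.4, -249.3, 52.0]] [[61.3, 37.6], [-65.7, 38.0]]
wrist z 0.04 [[613.1, -226.8, 40.0], [483.7, -257.4, 40.0]] [[62.7, 30.3], [-70.3, 30.7]]
[[ -2.8  34.5]
 [ -3.9 -40.5]]
```

```bash
python3 - <<'E'
from h import *
b=np.load('pics/w9.npz')
F=(527.4,-80.1,14.59)
print(tol(F,cast(b,[[186,88],[329,88],[257.5,88],[192.5,225],[323,225]],.1415)*1000).round(1))
print(np.nanmedian(world(b)[150:220,200:310,2]))
plan((*loc((559.3,-271.1,13.3),1.5,0),110,13.3),(*loc((559.3,-271.1,13.3),1.5,0),54,13.3))
E
```

```text
[[ 78.3  28.8]
 [ 78.4 -30.2]
 [ 78.4  -0.7]
 [ 18.1  29.3]
 [ 18.1 -31.1]]
0.14354023366396998
clk 18.65 pos [526.4 -80.1 119.8] az 14.59 tilt 0.01 w 59.5 F [-0.4  0.2 -3. ] j7 [ 0.25  0.42 -0.26  1.91  0.14  0.83 -1.41]
(561, -271, 110) slide [-14.8 193.2   9.8] roll 0.023
(561, -271, 54) slide [-14.8 193.2  65.8] roll 0.023
```

{"api": "jog_arm", "payload": {"increments": [{"slide": [0, 3, 0], "roll": 0, "gripper": 0.5}, {"slide": [-1, 14, 0], "roll": 0.002, "gripper": 0.5}, {"slide": [-3, 35, 0], "roll": 0.005, "gripper": 0.5}, {"slide": [-5, 62, 0], "roll": 0.008, "gripper": 0.5}, {"slide": [-7, 92, 0], "roll": 0.012, "gripper": 0.5}, {"slide": [-9, 122, 0], "roll": 0.016, "gripper": 0.5}, {"slide": [-12, 150, 2], "roll": 0.02, "gripper": 0.5}, {"slide": [-14, 173, 5], "roll": 0.023, "gripper": 0.5}, {"slide": [-15, 187, 8], "roll": 0.023, "gripper": 0.5}, {"slide": [-15, 193, 10], "roll": 0.023, "gripper": 0.5}]}}

```text
clock: 19.48
position: [0.5597, -0.2741, 0.1085]
ee_rot: [3.121, 0.357, -0.003]
force: [0.7, -0.2, -1.8]
width: 0.647
```

```bash
python3 - <<'E'
from h import *
N=(559.3,-271.1,13.3)
plan((*loc(N,1.5,0),110,13.3),(*loc(N,1.5,0),52,13.3))
E
```

```text
clk 19.48 pos [ 559.7 -274.1  108.5] az 13.07 tilt 0.1 w 59.5 F [ 0.7 -0.2 -1.8] j7 [ 0.51  0.56 -0.21  1.69  0.14  0.91 -1.1 ]
(561, -271, 110) slide [ 1.8 -3.1 -1.5] roll -0.004
(561, -271, 52) slide [ 1.9 -3.1 56.5] roll -0.004
```

{"api": "jog_arm", "payload": {"increments": [{"slide": [0.5, -1, 2], "roll": 0, "gripper": 0.5}, {"slide": [1, -2, 7], "roll": -0.002, "gripper": 0.5}, {"slide": [1.5, -3, 15], "roll": -0.004, "gripper": 0.5}, {"slide": [1.5, -3, 24], "roll": -0.004, "gripper": 0.5}, {"slide": [1.5, -3, 33], "roll": -0.004, "gripper": 0.5}, {"slide": [1.5, -3, 41], "roll": -0.004, "gripper": 0.5}, {"slide": [1.5, -3, 47], "roll": -0.004, "gripper": 0.5}, {"slide": [1.5, -3, 51], "roll": -0.004, "gripper": 0.5}, {"slide": [1.5, -3, 52], "roll": -0.004, "gripper": 0.5}, {"slide": [1.5, -3, 52], "roll": -0.004, "gripper": 0.5}]}}

```text
clock: 20.32
position: [0.5613, -0.2673, 0.0574]
ee_rot: [-3.12, -0.369, 0.001]
force: [1.3, 0.1, -1.9]
width: 0.647
```

```bash
python3 - <<'E'
from h import *
N=(559.3,-271.1,13.3)
plan((*loc(N,1.5,0),57,13.3),(*loc(N,1.5,0),28,13.3))
d=wrist('w10');cv2.imwrite('pics/w10e.png',np.clip(cv2.resize(d['frame'][0:240,100:420],None,fx=2.4,fy=2.4,interpolation=cv2.INTER_CUBIC).astype(float)**.6*8,0,255))
im=arm.get_image('side');np.savez('pics/side10.npz',**{k:im[k] for k in('frame','depth','intrinsics','R','t')})
cv2.imwrite('pics/side10c.png',np.clip(cv2.resize(im['frame'][125:195,255:350],None,fx=8,fy=8,interpolation=cv2.INTER_CUBIC).astype(float)**.6*8,0,255))
im=arm.get_image('top');np.savez('pics/top10.npz',**{k:im[k] for k in('frame','depth','intrinsics','R','t')})
cv2.imwrite('pics/top10c.png',np.clip(cv2.resize(im['frame'][140:240,270:370],None,fx=6,fy=6,interpolation=cv2.INTER_CUBIC).astype(float)**.6*8,0,255))
E
```

```text
clk 20.32 pos [ 561.3 -267.3   57.4] az 13.5 tilt 0.02 w 59.5 F [ 1.3  0.1 -1.9] j7 [ 0.49  0.62 -0.2   1.74  0.16  0.8  -1.12]
(561, -271, 57) slide [-1.3  3.2  0.4] roll 0.004
(561, -271, 28) slide [-1.3  3.2 29.4] roll 0.004[ WARN:0@0.982] global loadsave.cpp:1063 imwrite_ Unsupported depth image for selected encoder is fallbacked to CV_8U.
```

View pics/w10e.png

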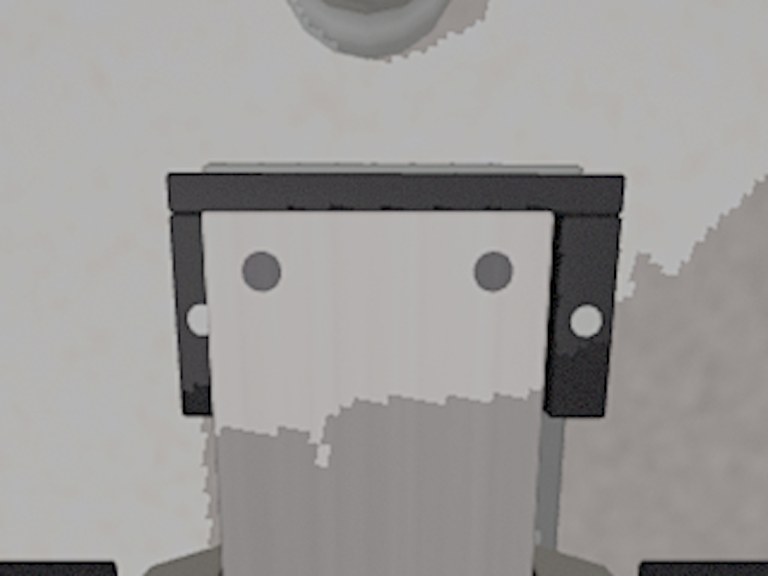

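View pics/side10c.png

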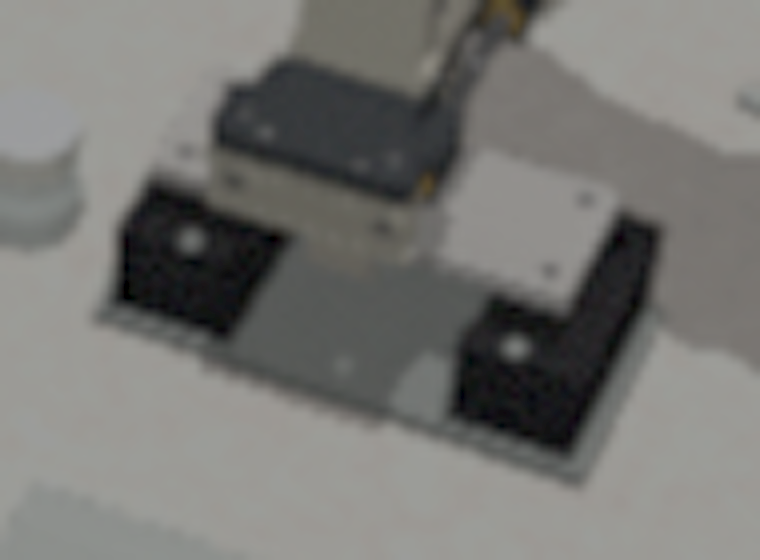

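View pics/top10c.png

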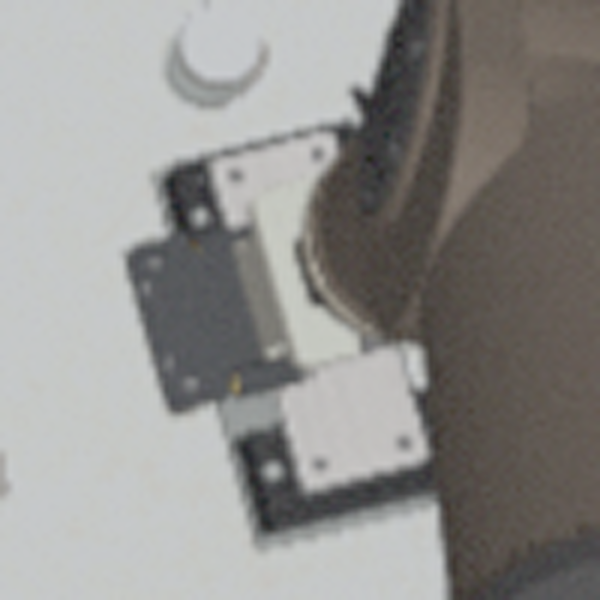

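```bash
python3 - <<'E'
from h import *
b=np.load('pics/w10.npz');F=(561.3,-267.3,13.5)
cv=lambda l:np.array(l)/2.4+[100-.3,-.3]
p=tol(F,cast(b,cv([[204,211],[553,211],[215,430],[543,390]]),.0776)*1000);print('plate',p.round(1))
n=tol(F,cast(b,cv([[169,176],[625,176],[184,414],[604,415],[586,321]]),.052)*1000);print('nest',n.round(1))
E
```

```text
plate [[ 78.4  29.1]
 [ 78.4 -30.5]
 [ 40.   29.4]
 [ 47.5 -30.6]]
nest [[ 86.2  41.2]
 [ 86.3 -50. ]
 [ 37.7  41.4]
 [ 37.6 -49.7]
 [ 57.7 -44.3]]
```

{"api": "jog_arm", "payload": {"increments": [{"slide": [-0.5, 0.5, 0], "roll": 0, "gripper": 0.5}, {"slide": [-1.5, 1.5, 0], "roll": 0, "gripper": 0.5}, {"slide": [-2.5, 2.8, 1], "roll": 0, "gripper": 0.5}, {"slide": [-2.8, 3.6, 3], "roll": 0, "gripper": 0.5}, {"slide": [-2.8, 3.6, 6], "roll": 0, "gripper": 0.5}, {"slide": [-2.8, 3.6, 9], "roll": 0, "gripper": 0.5}, {"slide": [-2.8, 3.6, 11], "roll": 0, "gripper": 0.5}, {"slide": [-2.8, 3.6, 12], "roll": 0, "gripper": 0.5}, {"slide": [-2.8, 3.6, 12], "roll": 0, "gripper": 0.5}, {"slide": [-2.8, 3.6, 12], "roll": 0, "gripper": 0.5}]}}

```text
clock: 21.3
position: [0.5596, -0.2714, 0.0456]
ee_rot: [-3.12, -0.37, 0.0]
force: [-0.3, -0.6, -2.3]
width: 0.65
```

```bash
python3 - <<'E'
from h import *
N=(559.3,-271.1,13.3)
d=wrist('w11');cv2.imwrite('pics/w11e.png',np.clip(cv2.resize(d['frame'][0:240,100:420],None,fx=2.4,fy=2.4,interpolation=cv2.INTER_CUBIC).astype(float)**.6*8,0,255).astype(np.uint8))
plan((*loc(N,1.5,0),28,13.3))
im=arm.get_image('side');np.savez('pics/side11.npz',**{k:im[k] for k in('frame','depth','intrinsics','R','t')})
cv2.imwrite('pics/side11c.png',np.clip(cv2.resize(im['frame'][125:195,255:350],None,fx=8,fy=8,interpolation=cv2.INTER_CUBIC).astype(float)**.6*8,0,255).astype(np.uint8))
E
```

```text
clk 21.35 pos [ 559.6 -271.4   45.8] az 13.51 tilt 0.0 w 59.9 F [-0.   0.4 -2.1] j7 [ 0.5   0.63 -0.2   1.75  0.17  0.78 -1.11]
(561, -271, 28) slide [ 1.3 -0.4 17.8] roll 0.004
```

View pics/w11e.png

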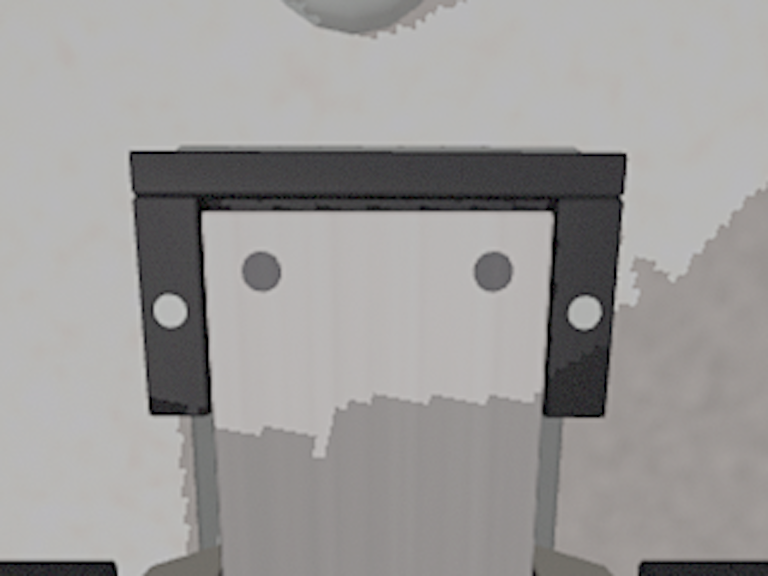

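View pics/side11c.png

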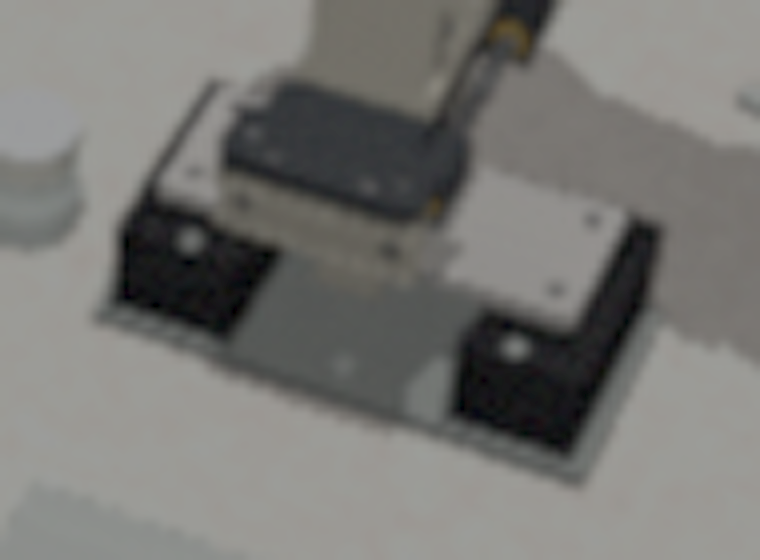

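```bash
python3 - <<'E'
from h import *
b=np.load('pics/w11.npz');F=(559.6,-271.4,13.51)
cv=lambda l:np.array(l)/2.4+[100-.3,-.3]
p=tol(F,cast(b,cv([[203,211],[553,211],[215,430],[543,390]]),.0660)*1000);print('plate',p.round(1))
n=tol(F,cast(b,cv([[131,153],[626,155],[151,412],[605,415],[170,311],[585,313],[136,197],[621,199]]),.052)*1000);print('nest',n.round(1))
E
```

```text
plate [[ 78.3  29.3]
 [ 78.4 -30.4]
 [ 40.   29.4]
 [ 47.5 -30.5]]
nest [[ 89.1  45. ]
 [ 88.9 -46.3]
 [ 40.5  45. ]
 [ 40.  -46.4]
 [ 60.5  39.8]
 [ 60.2 -40.8]
 [ 81.4  44.7]
 [ 81.2 -46. ]]
```

{"api": "jog_arm", "payload": {"increments": [{"slide": [-0.6, 0, 1], "roll": 0, "gripper": 0.5}, {"slide": [-0.6, 0, 3], "roll": 0, "gripper": 0.5}, {"slide": [-0.6, 0, 5], "roll": 0, "gripper": 0.5}, {"slide": [-0.6, 0, 7], "roll": 0, "gripper": 0.5}, {"slide": [-0.6, 0, 9], "roll": 0, "gripper": 0.5}, {"slide": [-0.6, 0, 11], "roll": 0, "gripper": 0.5}, {"slide": [-0.6, 0, 12.5], "roll": 0, "gripper": 0.5}, {"slide": [-0.6, 0, 13.5], "roll": 0, "gripper": 0.5}, {"slide": [-0.6, 0, 14.5], "roll": 0, "gripper": 0.5}, {"slide": [-0.6, 0, 15], "roll": 0, "gripper": 0.5}]}}

```text
clock: 22.23
position: [0.5589, -0.2716, 0.0306]
ee_rot: [-3.12, -0.369, 0.0]
force: [-0.6, -0.0, -2.4]
width: 0.646
```

```bash
python3 - <<'E'
from h import *
plan((559.6,-271.4,28,13.3))
d=wrist('w12');cv2.imwrite('pics/w12e.png',np.clip(cv2.resize(d['frame'][0:240,100:420],None,fx=2.4,fy=2.4,interpolation=cv2.INTER_CUBIC).astype(float)**.6*8,0,255).astype(np.uint8))
E
```

```text
clk 22.23 pos [ 558.9 -271.6   30.6] az 13.5 tilt 0.01 w 59.5 F [-0.6 -0.  -2.4] j7 [ 0.5   0.65 -0.19  1.76  0.17  0.75 -1.12]
(560, -271, 28) slide [ 0.7 -0.   2.6] roll 0.004
```

View pics/w12e.png

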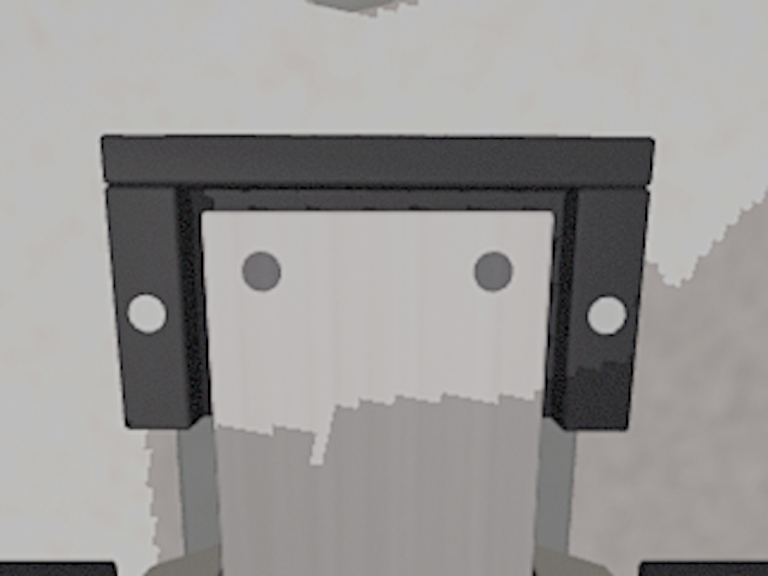

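{"api": "jog_arm", "payload": {"increments": [{"slide": [0, 0, 0.5], "roll": 0, "gripper": 0.5}, {"slide": [0, 0, 1], "roll": 0, "gripper": 0.5}, {"slide": [0, 0, 1.5], "roll": 0, "gripper": 0.5}, {"slide": [0, 0, 1.9], "roll": 0, "gripper": 0.5}, {"slide": [0, 0, 2.2], "roll": 0, "gripper": 0.5}, {"slide": [0, 0, 2.5], "roll": 0, "gripper": 0.5}, {"slide": [0, 0, 2.7], "roll": 0, "gripper": 0.5}, {"slide": [0, 0, 2.9], "roll": 0, "gripper": 0.5}, {"slide": [0, 0, 3], "roll": 0, "gripper": 0.5}, {"slide": [0, 0, 3], "roll": 0, "gripper": 0.5}]}}

```text
clock: 23.12
position: [0.559, -0.2717, 0.0279]
ee_rot: [3.12, 0.369, 0.0]
force: [-1.4, 0.3, 0.0]
width: 0.647
```

```bash
python3 - <<'E'
from h import *
plan((559.6,-271.4,28,13.3))
E
```

```text
clk 23.12 pos [ 559.  -271.7   27.9] az 13.5 tilt 0.01 w 59.6 F [-1.4  0.3  0. ] j7 [ 0.5   0.65 -0.19  1.76  0.17  0.75 -1.12]
(560, -271, 28) slide [ 0.7 -0.1 -0.1] roll 0.004
```

{"api": "jog_arm", "payload": {"increments": [{"slide": [0, 0, 0.2], "roll": 0, "gripper": 0.5}, {"slide": [0, 0, 0.4], "roll": 0, "gripper": 0.5}, {"slide": [0, 0, 0.6], "roll": 0, "gripper": 0.5}, {"slide": [0, 0, 0.8], "roll": 0, "gripper": 0.5}, {"slide": [0, 0, 0.8], "roll": 0, "gripper": 0.5}, {"slide": [0, 0, 0.8], "roll": 0, "gripper": 0.5}, {"slide": [0, 0, 0.8], "roll": 0, "gripper": 0.5}, {"slide": [0, 0, 0.8], "roll": 0, "gripper": 0.5}, {"slide": [0, 0, 0.8], "roll": 0, "gripper": 0.5}, {"slide": [0, 0, 0.8], "roll": 0, "gripper": 0.5}]}}

```text
clock: 23.95
position: [0.559, -0.2717, 0.0278]
ee_rot: [3.119, 0.369, 0.0]
force: [-4.7, 1.3, 9.3]
width: 0.649
```

{"api": "jog_arm", "payload": {"increments": [{"slide": [0, 0, 0.5], "roll": 0, "gripper": 0.66}, {"slide": [0, 0, 0.5], "roll": 0, "gripper": 0.68}, {"slide": [0, 0, 0.5], "roll": 0, "gripper": 0.72}, {"slide": [0, 0, 0.5], "roll": 0, "gripper": 0.8}, {"slide": [0, 0, 0.5], "roll": 0, "gripper": 0.9}, {"slide": [0, 0, 0.5], "roll": 0, "gripper": 1}, {"slide": [0, 0, 0.5], "roll": 0, "gripper": 1}, {"slide": [0, 0, 0.5], "roll": 0, "gripper": 1}, {"slide": [0, 0, 0], "roll": 0, "gripper": 1}, {"slide": [0, 0, 0], "roll": 0, "gripper": 1}]}}

```text
clock: 24.78
position: [0.559, -0.2717, 0.027]
ee_rot: [3.12, 0.369, 0.0]
force: [0.3, -0.3, -0.2]
width: 0.999
```

{"api": "jog_arm", "payload": {"increments": [{"slide": [0, 0, -2], "roll": 0, "gripper": 1}, {"slide": [0, 0, -6], "roll": 0, "gripper": 1}, {"slide": [0, 0, -14], "roll": 0, "gripper": 1}, {"slide": [0, 0, -26], "roll": 0, "gripper": 1}, {"slide": [0, 0, -42], "roll": 0, "gripper": 1}, {"slide": [0, 0, -62], "roll": 0, "gripper": 1}, {"slide": [0, 0, -85], "roll": 0, "gripper": 1}, {"slide": [0, 0, -108], "roll": 0, "gripper": 1}, {"slide": [0, 0, -125], "roll": 0, "gripper": 1}, {"slide": [0, 0, -135], "roll": 0, "gripper": 1}]}}

```text
clock: 25.62
position: [0.5601, -0.272, 0.1657]
ee_rot: [3.118, 0.369, 0.006]
force: [0.6, -0.2, -0.9]
width: 1.001
```

{"api": "jog_arm", "payload": {"increments": [{"slide": [-10, 0, -3], "roll": 0, "gripper": 1}, {"slide": [-25, 0, -6], "roll": 0, "gripper": 1}, {"slide": [-45, 0, -10], "roll": 0, "gripper": 1}, {"slide": [-65, 0, -10], "roll": 0, "gripper": 1}, {"slide": [-80, 0, -10], "roll": 0, "gripper": 1}, {"slide": [-90, 0, -10], "roll": 0, "gripper": 1}, {"slide": [-95, 0, -10], "roll": 0, "gripper": 1}, {"slide": [-95, 0, -10], "roll": 0, "gripper": 1}, {"slide": [-95, 0, -10], "roll": 0, "gripper": 1}, {"slide": [-95, 0, -10], "roll": 0, "gripper": 1}]}}

```text
clock: 26.45
position: [0.4675, -0.2934, 0.1719]
ee_rot: [-3.119, -0.371, -0.001]
force: [0.0, 0.9, -0.3]
width: 1.001
```

```bash
python3 - <<'E'
from h import *
d=wrist('w13')
plan((559.6,-271.4,28,13.3))
W=world(d)*1000;m=(W[...,2]>42)&(W[...,2]<56)&(d['frame'].max(-1)>75);m[236:]=0
rect(W/1000,m,'plate')
im=arm.get_image('side');save('side13',im)
cv2.imwrite('pics/side13c.png',cv2.resize(im['frame'][110:230,200:360],None,fx=5,fy=5,interpolation=cv2.INTER_CUBIC))
im=arm.get_image('top');save('top13',im)
E
```

```text
clk 26.5 pos [ 467.5 -293.3  171.8] az 13.57 tilt 0.03 w 91.9 F [-0.2 -0.3 -0. ] j7 [ 0.63  0.38 -0.22  1.81  0.1   0.96 -0.97]
(560, -271, 28) slide [ 94.6   0.3 143.9] roll 0.005
plate px [23.8 69.4] ctr 519.2 -82.9 size 101.0 44.6 az 13.2 z 0.0512 mean [518.4 -86.4]
plate px [256.9  83.7] ctr 546.5 -275.2 size 139.8 61.2 az 13.5 z 0.0493 mean [ 551.7 -273.5]
```

View pics/w13.png

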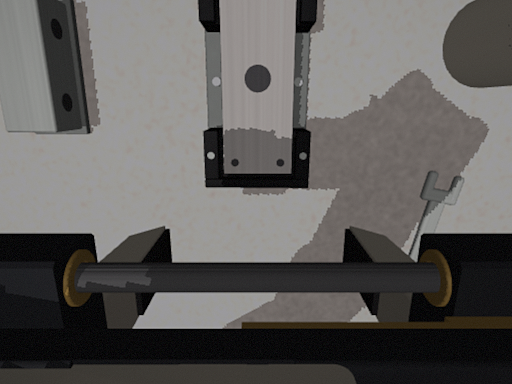

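View pics/side13c.png

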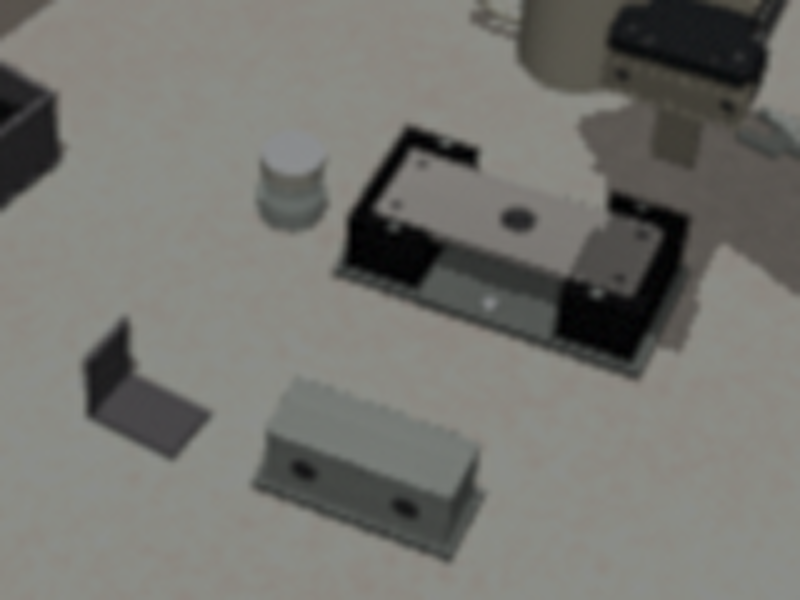

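View pics/top13.png

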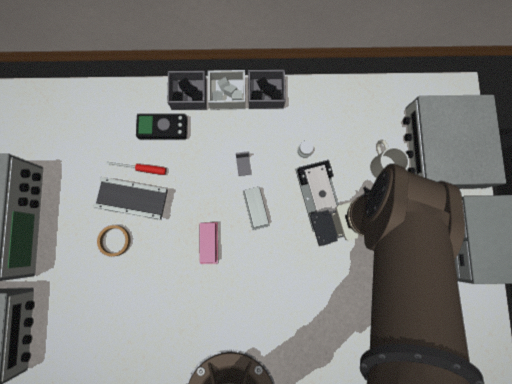

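The plate lies flat between the stops. Its top is at about 49 mm, against 48 expected, and the gripper is clear. The bystanders in view sit where they did at the start. I'm handing it in.

```bash
python3 - <<'E'
from cell import arm
print(arm.sign_off())
E
```

```text
the job is handed in; nothing more can be done
None
```

The plate is in the black nest, lying flat between the stops and released; I handed the job in at about 26.5 s of the 72 s allowed.

- **Push:** I pushed the plate along the channel with the shut fingers until about 60 mm overhung the end.
- **Riser:** I gripped it by that end and lifted it, with a sag of about 0.8°. I laid it on the steel riser and let go. It came to rest within about 1 mm of where I aimed, turned 1.6°.
- **Nest:** I gripped it by the middle, lined it up with the wrist camera and lowered it until it pressed lightly (about 9 N). Then I let go and moved clear.

**Last checks:**
- The plate's top measured 49 mm, against 48 expected, parallel to the nest and inside all the stops. The wrist and side views agree on this.
- The force on the open gripper was near zero, and the highest contact force I read, at the end of each move, was about 12 N.
- The bystanders in view sit where they did at the start. In the last top view the arm covers the wrench and partly the mug. The mug and the wrench's end show in the wrist and side views, but I did not measure them.

**Disagreement:** the top and wrist cameras differed by about 2 mm on where the nest lies along its length. I went mostly by the wrist view, well inside the 4 mm of play at each end.

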